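# Put the parts washer in gear, load it and shut it

### The job

Get the bench parts washer ready for a run: first put its drive in gear by rocking the spindle by hand and easing the gear-change knob in until the teeth mesh and the knob is fully home. Then gather all the loose blind plugs into the basket while it stands on the table, carry the basket level by its bar and stand it flat in the wash tub with every plug in it, and last press the lid down past its catch until it is fully shut. Leave the other things round the work where they are.

Things in the scene. Friction and masses are not known exactly. Their poses are not given: they have to be found in the camera images.
- washer: white bench parts washer, fixed; x front to back, y to its left, origin on the table. Left (x -70 to 70, y 0 to 170 mm): open tub, walls 6 mm thick, rim 90 mm high, 128 (x) x 158 (y) mm inside. Right (x -78 to 65, y -137 to 0): gear deck 45 mm high with spindle (x 20, y -75), gear-change knob in front of it. The lid's catch block stands before the tub (x -109 to -89, y 70 to 100, z to 86)
- tub_floor (a point): middle of the tub's floor, 8 mm above the table; axes as the washer's
- spindle_grip (a point): middle of the black bar grip on top of the drive spindle, on its vertical axis, 89 mm above the table; the bar is 46 mm long along this point's x, 12 mm wide, 22 mm high. Below it, 48 to 58 mm above the table, a steel gear with six 18 mm wide teeth, 84 mm across the tips
- spindle (a joint): angle of the drive spindle, rad, counter-clockwise from above; turns with little friction and stays. One of the six teeth faces the knob's dog about 0, +-1.05 rad; a gap faces it about +-0.52 rad. Some degrees of play once meshed
- knob_post (a point): on the axis of the gear-change knob, a black upright post 18 mm across with a 24 mm cap (top 93 mm above the table); this point is 69 mm above the table. It slides level towards the spindle (washer +x); its 11 mm wide flat-nosed steel dog, 49 to 57 mm above the table, points at the gear. Fully out, its axis is at x -60, y -75 of the washer
- gear_knob (a joint): slide of the gear-change knob, m: 0 fully out, 0.018 fully home (meshed). About 1.5 N of friction, stays where left. At about 0.008 the dog meets the gear: a tooth stops it there, and it goes home only when a gap faces it (a gap slightly off is drawn into line by the push)
- wash_lid (a joint): angle of the flat white lid, rad: 0 shut, about 1.7 standing open, leaning back. Hinged on the tub's back rim; 152 mm from hinge to free edge, 170 mm wide, 8 mm thick. A stiff hinge keeps it where it is left. At about 0.09 rad it stops on a sprung catch; about 6 to 10 N down on the free (front) edge snaps it past, to 0
- lid_hinge (a point): middle of the lid's hinge line, at the tub's back rim, 94 mm above the table, at mid-thickness of the lid; the line runs along the washer's y
- lid_edge (a point): middle of the lid's free edge, on its outer (upper) face; its -x points from the hinge to the edge, its z out of the upper face
- basket: open steel basket, 140 (x) x 110 (y) mm, walls 26 mm high and 4 mm thick, floor 4 mm, 0.2 kg; origin in the middle of its underside. A bar 12 mm wide crosses over its middle along y, 62 to 74 mm up, on a post at each end; the halves beside it are open above. Fits the tub with 9 mm to spare all round when its bar runs along the washer's x
- basket_bar (a point): middle of the basket's bar handle, 68 mm above its underside; bar along y. Behind the basket tall things begin about 0.53 m ahead of the robot: an upright plate and glass vessel on the left, hanging cables on the right; keep the hand clear of them
- plug_a_mid (a point): middle (14.5 mm up) of a loose steel blind plug, 28 mm across the body (0 to 17 mm up), above it a round head 16 mm across, 29 mm high in all, 55 g; its z runs from body to head. May be absent
- plug_b_mid (a point): middle (14.5 mm up) of a loose steel blind plug, 25 mm across the body (0 to 17 mm up), above it a round head 16 mm across, 29 mm high in all, 55 g; its z runs from body to head. May be absent
- plug_c_mid (a point): middle (14.5 mm up) of a loose steel blind plug, 31 mm across the body (0 to 17 mm up), above it a round head 16 mm across, 29 mm high in all, 55 g; its z runs from body to head. May be absent
- plug_d_mid (a point): middle (14.5 mm up) of a loose steel blind plug, 28 mm across the body (0 to 17 mm up), above it a round head 16 mm across, 29 mm high in all, 55 g; its z runs from body to head. May be absent
- petri: small closed petri dish, 60 mm across, 15 mm high, bystander; origin in the middle of its underside
- hexkey: small L-shaped hex key, 73 mm long, bystander; origin in the middle of its underside
- beaker: small glass beaker, 50 mm across, 70 mm high, bystander; origin in the middle of its underside

How it is judged:
By the outcome, as a careful person would: the job done as asked, in the order asked, and still so for the second after the job is handed in, with the robot touching nothing.
Of plug_a, plug_b, plug_c, plug_d only 2 to 4 are there at a start; the rules pass over those that are not, and their reading is None.
At some moment in a run one of basket may be knocked a few centimetres aside while the robot is not near it.
It also fails if it takes over 210 s, if anything falls off the work surface, if the arm or the gripper's body presses on something with over 40 N, if the wrist force passes 120 N, or if a joint passes its speed limit or range.

### The arm

A 6-joint arm with a two-finger parallel gripper is mounted at the origin on a cart in front of the work surface, level with it; the furniture and walls round the work are solid. World frame = base frame: x ahead of the robot, y to its left, z up, the work surface at z = 0. Lengths are in m, angles in degrees, forces in N, time in s.
With the tool pointing down it reaches from about 0.275 to 0.975 m from the base axis. Payload 8.4 kg.
Tool frame: the origin (TCP) lies midway between the tips of the shut fingers; the grasp point (between the pads) lies 19 mm behind it (grasp_offset is the distance from the TCP to the grasp point, in m); z points along the fingers, y is the line along which they close (so a half turn about z gives the same grasp; the last joint's range is limited). The gripper opens to 92 mm and grips with 3 to 60 N. Pads are 20 mm wide; open, the fingers measure 128 mm over their backs; the gripper's body (75 mm by 189 mm) begins 69 mm behind the grasp point.
Start: joints at [-64.481, 20.225, 93.587, -0, 66.188, -0.138], TCP at [0.271, -0.563, 0.215] pointing down, gripper open.
Joint ranges: [-150.9, 150.9], [-52.94, 120.26], [3.33, 152.33], [-74.26, 254.26], [0, 154.13], [-172.89, 172.89]. Speed limits (degrees/s): [127.2, 127.2, 159.86, 180, 180, 180].

### API

Orientations are given as a 3x3 rotation matrix whose columns are the frame's x, y, z axes.
In Python, from rig import state, get_image, camera_info, job_done, spot_in, masks_of, pinpoint, grasp_offset gives the robot as it stands.
- The arm moves only by the tool arm_command, never from a script. Its argument "commands" is a list of rows, each an object with "xyz": the shift along the tool's x, y, z in units of 40 mm (1.0 is 40 mm), a list of three; "twist": the turn about the tool's z in degrees. A call has 1 to 5 rows; each row is the pose to reach, as a shift and turn from the pose commanded when the call began, along the tool's axes at that moment; what a row does not reach only later rows make up. A row lasts 1/8 s, in which the tool goes at most 62.5 mm and 10.7 degrees, less where a joint would pass 70% of its speed; a pose out of reach is approached as far as the arm can. A call with a gripper value outside its range is refused whole. "hand" is the closure, from 0 (fully open) to 1 (shut), set as the call begins (left out, the last holds). The fingers move at their own pace and stop on an object; "grip_force" is the grip in N (left out, the last holds). Time passes only in rows, so rows that repeat a pose let the fingers close. It gives the time, the measured TCP pose, the force, the opening and the grip force at its end, in the units of the state.
- state(): the state, without advancing time (a new reading comes with each control period).
- get_image(name): name is "side" or "top"; returns (picture, depth): 384x512x3 uint8, red, green, blue; 384x512 float32, m along the optical axis (not along the pixel's ray), 0 where there is no reading.
- camera_info(name): a dict with "fov_y" (degrees; the focal length in pixels is half the picture's height over the tangent of half this angle, whatever the lens; pixels are square), "cx", "cy" (the principal point, pixels), "eye" and "rotation" of the camera in the world. Camera axes: x right, y down, z forward; pixel columns grow to the right and rows downward; lengths in m; the calibration is good to about 2 mm. A picture is of the moment at which its call begins. camera_info takes no time and is no camera call.
- job_done(): hands the job in; it is judged then, once.
Trained networks look in the newest picture that a camera, given by its name, has taken for a name from the list of things; names that differ only in an ending like _2 or _b are one class to them, and where a whole thing is asked for, a point or a joint stands for the part that bears it (a point fixed in the world has none). Each returns a list of dicts, best first, with "conf" (0 to 1); they miss things now and then, are a little off and sometimes report something else, mostly with a low value. They report only what shows in the picture. A call takes as long as a camera call.
- spot_in(camera, thing): "bbox" ([left, top, width, height] in pixels, round what is visible of it).
- masks_of(camera, thing): "region" (384x512 bool, what is visible of it) and "bbox" ([left, top, width, height] in pixels, round what is visible of it).
- pinpoint(camera, thing): "xy" ([column, row] in pixels: a listed point, or the origin of a listed thing).
The state is a dict: "clock": time; "joint_pos": joint angles; "joint_vel": joint speeds; "effort": joint torques, N m; "position": TCP position; "ee_rot": TCP orientation; "wrist_force": force on the tool from outside, world axes, zero at the start; "wrist_torque": the same for the moment, N m; "grip_width": opening from 0.0 (shut) to 1.0 (fully open); "finger_force": force on a finger pad.
Only numpy, scipy, OpenCV 4.12 (cv2) and the standard library are available. Lean on these libraries where they do the work, as an engineer would, in place of code of your own. Each camera call takes 0.05 s, during which the arm holds its last target. There are 200 camera calls.

## Working session

There is one attempt and no reset: what is moved stays moved. The work goes in short steps, Python scripts to look and compute and a tool call to move; the robot and the scene stay as the last step left them, time stands still between calls to the robot, and variables do not carry over. Pictures are saved under pics/ and viewed, at most 14 in all, crops included, and the job is handed in when it is done.

Besides the shell and the picture viewer there is one more tool, called after "Request:" as name(argument=value, ...), one argument or row to a line, values as JSON. arm_command: Moves the arm, as the interface text tells. Its arguments: {"type":"object","properties":{"commands":{"type":"array"},"hand":{"type":"number"},"grip_force":{"type":"number"}},"required":["commands"]}

```bash
mkdir -p pics; ls; cat > h.py <<'E'
import numpy as np, cv2
from rig import *
def cam(n):
    c=camera_info(n); f=192/np.tan(np.radians(c['fov_y']/2)); return c,f
def ray(n,uv):
    c,f=cam(n); R=np.array(c['rotation']); d=np.array([(uv[0]-c['cx'])/f,(uv[1]-c['cy'])/f,1.0]); return np.array(c['eye']),R@d
def atz(n,uv,z):
    e,d=ray(n,uv); return e+d*(z-e[2])/d[2]
def proj(n,p):
    c,f=cam(n); q=np.array(c['rotation']).T@(np.array(p)-np.array(c['eye'])); return np.array([c['cx']+f*q[0]/q[2],c['cy']+f*q[1]/q[2]])
def cloud(n,depth):
    c,f=cam(n); v,u=np.mgrid[0:384,0:512]; q=np.stack([(u-c['cx'])/f*depth,(v-c['cy'])/f*depth,depth],-1)
    return q@np.array(c['rotation']).T+np.array(c['eye'])
def save(n,name,im): cv2.imwrite('pics/'+name,im[:,:,::-1])
E
python3 - <<'E'
from h import *
ims={n:get_image(n) for n in('side','top')}
for n in ims: 
    save(n,n+'0.png',ims[n][0]); np.save(n+'0.npy',ims[n][1]); c,f=cam(n); print(n,f,c['eye'],np.round(c['rotation'],3).tolist())
for t in ['washer','tub_floor','spindle_grip','knob_post','lid_hinge','lid_edge','basket','basket_bar','plug_a_mid','petri','hexkey','beaker']:
    for n in('top','side'):
        print(t,n,[(np.round(r['xy']).tolist(),round(r['conf'],2)) for r in pinpoint(n,t)][:6])
s=state();print(s['clock'],np.round(s['ee_rot'],3).tolist(),s['position'],grasp_offset)
E
```

```text
pics
side 384.34695241406195 [-0.20114213  1.13284475  0.6326752 ] [[-0.824, -0.235, 0.516], [-0.566, 0.329, -0.755], [0.007, -0.915, -0.404]]
top 413.79530758741686 [0.41019596 0.1227892  1.19001902] [[-0.015, -0.997, 0.079], [-1.0, 0.015, -0.0], [-0.001, -0.079, -0.997]]
washer top [([180.0, 201.0], 0.61), ([176.0, 129.0], 0.26)]
washer side [([221.0, 237.0], 0.75)]
tub_floor top [([156.0, 209.0], 0.63)]
tub_floor side [([202.0, 252.0], 0.8)]
spindle_grip top [([205.0, 195.0], 0.86), ([156.0, 207.0], 0.38)]
spindle_grip side [([223.0, 202.0], 0.56)]
knob_post top [([206.0, 221.0], 0.56)]
knob_post side [([244.0, 215.0], 0.6), ([219.0, 239.0], 0.45)]
lid_hinge top [([142.0, 179.0], 0.96)]
lid_hinge side [([179.0, 216.0], 0.74), ([223.0, 200.0], 0.32)]
lid_edge top [([126.0, 165.0], 0.93)]
lid_edge side [([172.0, 168.0], 0.67), ([248.0, 209.0], 0.67), ([246.0, 215.0], 0.44)]
basket top [([300.0, 205.0], 0.96), ([184.0, 204.0], 0.26)]
basket side []
basket_bar top [([305.0, 201.0], 0.9)]
basket_bar side [([273.0, 185.0], 0.93), ([298.0, 183.0], 0.7)]
plug_a_mid top [([201.0, 239.0], 0.46)]
plug_a_mid side [([254.0, 236.0], 0.62)]
petri top [([372.0, 204.0], 0.54)]
petri side [([300.0, 182.0], 0.56)]
hexkey top [([143.0, 257.0], 0.56)]
hexkey side [([239.0, 274.0], 0.6)]
beaker top [([178.0, 129.0], 0.37)]
beaker side []
1.3 [[0.901, 0.433, -0.0], [0.433, -0.901, -0.0], [-0.0, -0.0, -1.0]] [ 0.27061664 -0.56338887  0.21457007] 0.0187
```

```bash
python3 - <<'E'
import cv2
a=cv2.imread('pics/top0.png');cv2.imwrite('pics/t1.png',cv2.resize(a[90:300,100:400],(800,560),interpolation=cv2.INTER_CUBIC))
b=cv2.imread('pics/side0.png');cv2.imwrite('pics/s1.png',cv2.resize(b[110:310,110:380],(800,592),interpolation=cv2.INTER_CUBIC))
E
```

```text
(no output)
```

View pics/t1.png

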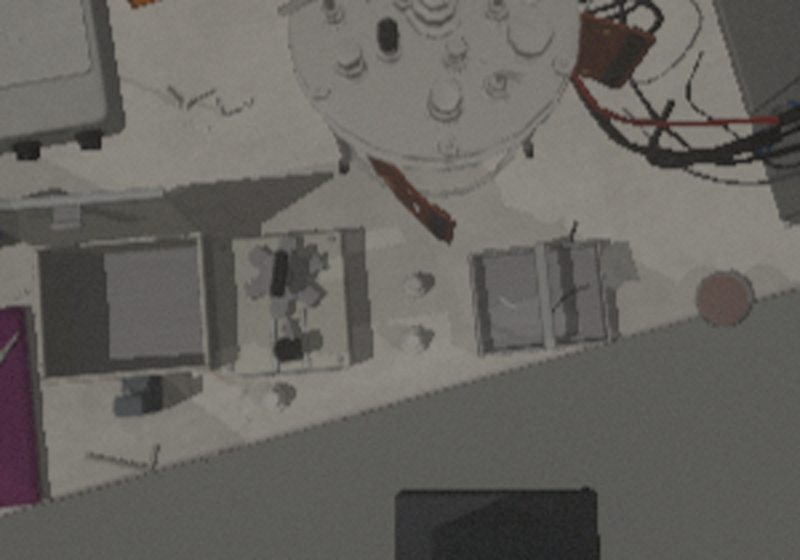

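View pics/s1.png

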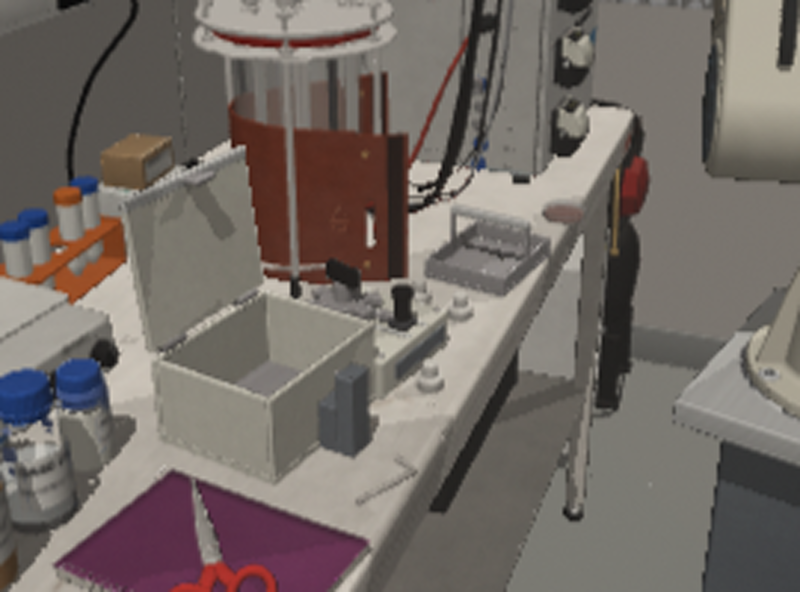

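Top view: the tub's at crop (125,305), the gear deck at (290,300), with the spindle at (280,272) and the knob at (288,348). Plugs sit at (420,285), (412,340) and (280,392). The basket is at (540,300) with its bar running along world x, and the petri dish is at (725,298). I see no beaker. The side view agrees: three plugs, and the lid standing open.

```bash
python3 - <<'E'
from h import *
D=np.load('top0.npy'); P=cloud('top',D)
def rect(box,zlo,zhi):
    l,t,r,b=box; Q=P[t:b,l:r].reshape(-1,3); d=D[t:b,l:r].ravel()
    Q=Q[(d>0)&(Q[:,2]>zlo)&(Q[:,2]<zhi)]
    print(box,len(Q),'meanz',Q[:,2].mean().round(4),'min',Q.min(0).round(4),'max',Q.max(0).round(4)); 
    r=cv2.minAreaRect(Q[:,:2].astype(np.float32)*1000); print('  rect mm',np.round(r[0],1),np.round(r[1],1),round(r[2],2)); return Q
print('rim');rect((110,177,181,235),.08,.1)
print('deck');rect((182,172,236,236),.04,.05)
print('grip');rect((195,178,220,206),.085,.115)
print('knob');rect((195,210,220,230),.08,.1)
print('bar');rect((270,170,345,230),.062,.085)
print('basketrim');rect((270,175,345,230),.018,.034)
for n,b in (('p1',(248,188,266,203)),('p2',(246,208,266,224)),('p3',(198,230,214,246))):
    print(n);rect(b,.02,.036);rect(b,.01,.036)
for uv in ((205,195),(206,221),(142,179),(126,165)): pass
print('hinge',atz('top',(142,179),.094),'tubfloor',atz('top',(156,209),.008))
print('petri',atz('top',(372,204),.0),'hexkey',atz('top',(143,257),0))
for n in('top',):
  for t in ['spindle_grip','knob_post','basket_bar','tub_floor']:
    z=dict(spindle_grip=.089,knob_post=.069,basket_bar=.068,tub_floor=.008)[t]
    print(t,atz(n,{'spindle_grip':(205,195),'knob_post':(206,221),'basket_bar':(305,201),'tub_floor':(156,209)}[t],z).round(4))
im=cv2.imread('pics/top0.png');
a=cv2.resize(im[170:250,180:270],(800,711),interpolation=cv2.INTER_CUBIC)[:600]
cv2.imwrite('pics/t2.png',a)
E
```

```text
rim
(110, 177, 181, 235) 562 meanz 0.0892 min [0.3909 0.3367 0.08  ] max [0.538  0.5144 0.0997]
  rect mm [465.  425.6] [137.9 170.8] 3.86
deck
(182, 172, 236, 236) 1756 meanz 0.0453 min [0.3954 0.2001 0.04  ] max [0.5441 0.336  0.05  ]
  rect mm [469.9 271.8] [142.7 136.4] 3.62
grip
(195, 178, 220, 206) 87 meanz 0.0992 min [0.4742 0.2593 0.0855] max [0.5196 0.2751 0.1041]
  rect mm [496.7 267.4] [11.9 45.4] 82.41
knob
(195, 210, 220, 230) 62 meanz 0.0918 min [0.4111 0.2522 0.088 ] max [0.4323 0.2737 0.0962]
  rect mm [421.6 263. ] [21.3 21.4] 1.46
bar
(270, 170, 345, 230) 186 meanz 0.0737 min [ 0.418  -0.0095  0.0643] max [0.5265 0.0107 0.0815]
  rect mm [472.2   0.8] [108.8  12.7] 4.65
basketrim
(270, 175, 345, 230) 257 meanz 0.0256 min [ 0.4135 -0.0723  0.0181] max [0.5309 0.0736 0.033 ]
  rect mm [472.3   0.6] [109.8 140.2] 4.88
p1
(248, 188, 266, 203) 21 meanz 0.0301 min [0.4819 0.1274 0.0276] max [0.4934 0.1387 0.0334]
  rect mm [487.6 133. ] [11.3 11.5] 89.29
(248, 188, 266, 203) 60 meanz 0.0198 min [0.4772 0.1217 0.01  ] max [0.5002 0.1445 0.0334]
  rect mm [489.  132.6] [23.
[... 160 characters left out ...]
 266, 224) 74 meanz 0.0204 min [0.4149 0.1226 0.0101] max [0.4404 0.1483 0.0342]
  rect mm [427.6 135.5] [25.6 25.5] 89.17
p3
(198, 230, 214, 246) 32 meanz 0.0291 min [0.364  0.2763 0.0225] max [0.3949 0.2931 0.0338]
  rect mm [379.6 284.6] [31.9 14.4] 4.89
(198, 230, 214, 246) 80 meanz 0.0201 min [0.3577 0.2703 0.0103] max [0.3949 0.2964 0.0338]
  rect mm [373.6 287.2] [35.1 26.8] 52.92
hinge [0.53312432 0.43277902 0.094     ] tubfloor [0.45601801 0.41645358 0.008     ]
petri [ 0.46165577 -0.20297924  0.        ] hexkey [0.32010702 0.45481099 0.        ]
spindle_grip [0.4883 0.2658 0.089 ]
knob_post [0.4193 0.266  0.069 ]
basket_bar [ 0.4695 -0.0028  0.068 ]
tub_floor [0.456  0.4165 0.008 ]
```

View pics/t2.png

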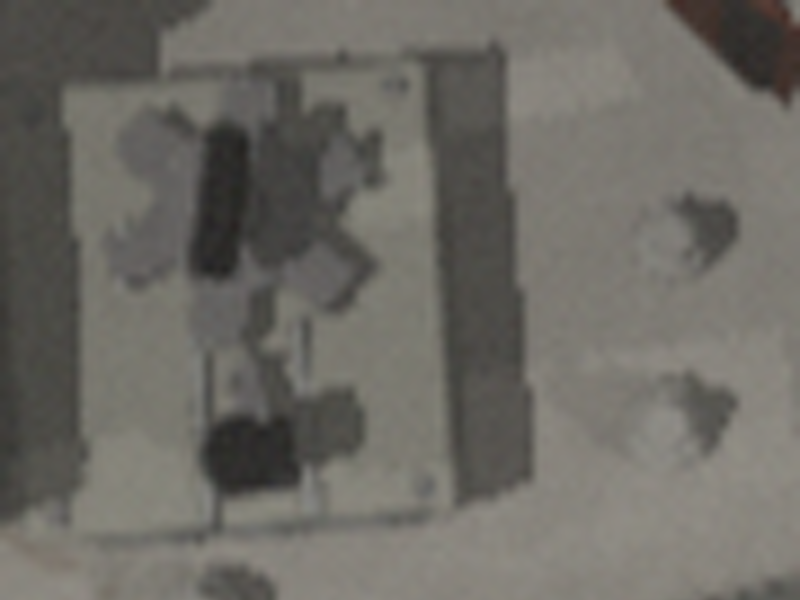

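Three plugs are there, at world (.488,.133), (.428,.135) and about (.372,.285). The washer's yaw is about 3.7°, and its origin is near (.471,.341). The bar grip lies at about -7.6°, so a tooth is nearly facing the dog. Next I check free heights behind the work and print the first move.

```bash
cat >> h.py <<'E'
def go(tx,ty,tz,yaw=3.7):
    s=state(); R=np.array(s['ee_rot']); d=R.T@(np.array([tx,ty,tz])-s['position'])/.04
    a=np.degrees(np.arctan2(R[1,0],R[0,0])); print('shift',np.round(d,2),'twist',round(a-yaw,1))
E
python3 - <<'E'
from h import *
H={}
for n in('top','side'):
    P=cloud(n,np.load(n+'0.npy')).reshape(-1,3)
    for x,y,z in P:
        if .45<x<.75 and -.15<y<.6 and .02<z<1: 
            k=(int(x*100//2*2),int(np.floor(y*100/5)*5)); H.setdefault(k,[]).append(z)
print('    y',list(range(-15,60,5)))
for x in range(46,76,2): print(x,[int(100*np.percentile(H.get((x,y),[0]),95)) for y in range(-15,60,5)])
print('plug3',atz('top',(201,239),.0145),'plug2',proj('top',(.428,.135,.0145)))
P=cloud('top',np.load('top0.npy')).reshape(-1,3); L=P[(P[:,2]>.12)&(P[:,1]>.37)&(P[:,1]<.48)&(P[:,0]>.5)&(P[:,0]<.62)&(P[:,2]<.27)]
print(np.polyfit(L[:,2],L[:,0],1),L.max(0),len(L))
go(.45,.235,.2)
E
```

```text
y [-15, -10, -5, 0, 5, 10, 15, 20, 25, 30, 35, 40, 45, 50, 55]
46 [0, 2, 7, 7, 2, 2, 0, 6, 9, 8, 6, 0, 0, 9, 0]
48 [0, 2, 7, 7, 2, 3, 0, 5, 10, 9, 9, 0, 0, 9, 0]
50 [0, 2, 7, 7, 2, 0, 0, 6, 10, 9, 8, 0, 0, 9, 0]
52 [63, 3, 2, 7, 19, 19, 0, 4, 6, 10, 15, 24, 21, 22, 9]
54 [62, 0, 0, 0, 0, 19, 0, 4, 4, 24, 24, 24, 24, 24, 10]
56 [40, 18, 0, 0, 34, 34, 32, 0, 0, 0, 24, 0, 0, 0, 10]
58 [25, 17, 0, 32, 35, 38, 32, 0, 0, 0, 0, 0, 0, 0, 9]
60 [22, 0, 0, 35, 38, 38, 32, 34, 0, 0, 0, 0, 0, 0, 0]
62 [19, 13, 0, 37, 38, 35, 38, 34, 0, 0, 0, 0, 4, 5, 5]
64 [3, 11, 32, 38, 38, 41, 40, 32, 0, 0, 0, 0, 6, 7, 7]
66 [2, 5, 32, 38, 39, 47, 39, 41, 0, 5, 4, 6, 7, 7, 7]
68 [0, 19, 32, 41, 48, 48, 35, 32, 0, 5, 6, 6, 7, 8, 8]
70 [0, 19, 20, 38, 48, 48, 32, 32, 0, 0, 0, 3, 8, 8, 8]
72 [0, 0, 20, 32, 58, 32, 32, 34, 0, 0, 0, 0, 8, 8, 8]
74 [0, 0, 0, 51, 59, 35, 34, 32, 0, 0, 0, 0, 8, 8, 8]
plug3 [0.3692032  0.28731871 0.0145    ] plug2 [254.64244654 217.35652632]
[0.08393366 0.52597165] [0.56022658 0.47968997 0.25121666] 746
shift [ 12.69 -16.05   0.36] twist 22.0
```

Request:
arm_command(
  commands=[
    {"xyz": [1, -1.27, 0], "twist": 10},
    {"xyz": [2, -2.5, 0.1], "twist": 20},
    {"xyz": [3, -3.8, 0.1], "twist": 22},
    {"xyz": [4, -5, 0.2], "twist": 22},
    {"xyz": [4.9, -6.2, 0.2], "twist": 22},
  ],
  hand=1,
)

```text
clock: 1.92
position: [0.3394, -0.257, 0.2067]
ee_rot: [[0.998, 0.063, 0.001], [0.063, -0.998, -0.0], [0.001, 0.0, -1.0]]
wrist_force: [1.6, -0.4, -0.2]
grip_width: 0.473
finger_force: 0.0
```

```bash
python3 -c "
from h import *
go(.45,.235,.2)"
```

```text
shift [  3.54 -12.1    0.17] twist -0.1
```

Request:
arm_command(
  commands=[
    {"xyz": [0.6, -1.45, 0]},
    {"xyz": [1, -2.9, 0]},
    {"xyz": [1.5, -4.3, 0.1]},
    {"xyz": [2, -5.8, 0.1]},
    {"xyz": [2.4, -7.2, 0.2]},
  ],
)

```text
validation failed for argument at $.co...
```

```bash
python3 -c "
from h import *
go(.470,.230,.2);go(.47,.23,.082)"
```

```text
shift [  4.03 -11.94   0.17] twist -0.1
shift [  4.03 -11.95   3.12] twist -0.1
```

Request:
arm_command(
  commands=[
    {"xyz": [0.6, -1.45, 0], "twist": 0},
    {"xyz": [1.0, -2.9, 0], "twist": 0},
    {"xyz": [1.5, -4.3, 0.1], "twist": 0},
    {"xyz": [2, -5.8, 0.1], "twist": 0},
    {"xyz": [2.4, -7.2, 0.2], "twist": 0},
  ],
)

```text
clock: 2.55
position: [0.4173, 0.0369, 0.1992]
ee_rot: [[0.998, 0.064, 0.002], [0.064, -0.998, 0.0], [0.002, -0.0, -1.0]]
wrist_force: [1.2, -0.4, -0.7]
grip_width: 0.0
finger_force: 0.0
```

Request:
arm_command(
  commands=[
    {"xyz": [0.6, -1.4, 0], "twist": 0},
    {"xyz": [1.0, -2.8, 0], "twist": 0},
    {"xyz": [1.5, -4.2, 0.5], "twist": 0},
    {"xyz": [1.6, -4.6, 1.0], "twist": 0},
    {"xyz": [1.6, -4.6, 1.5], "twist": 0},
  ],
)

```text
clock: 3.18
position: [0.469, 0.2242, 0.1379]
ee_rot: [[0.998, 0.066, 0.0], [0.066, -0.998, 0.0], [0.0, -0.0, -1.0]]
wrist_force: [0.6, -0.2, 0.3]
grip_width: 0.005
finger_force: 0.0
```

```bash
python3 -c "
from h import *
go(.470,.230,.2);go(.47,.23,.082)"
```

```text
shift [ 0.04 -0.14 -1.55] twist 0.1
shift [ 0.03 -0.14  1.4 ] twist 0.1
```

Request:
arm_command(
  commands=[
    {"xyz": [0, 0, 0.7], "twist": 0},
    {"xyz": [0.05, 0, 1.4], "twist": 0},
    {"xyz": [0.05, -0.3, 1.4], "twist": 0},
    {"xyz": [0.05, -0.5, 1.4], "twist": 0},
    {"xyz": [0.05, -0.65, 1.4], "twist": 0},
  ],
)

```text
clock: 3.8
position: [0.4697, 0.2497, 0.0838]
ee_rot: [[0.998, 0.064, 0.002], [0.064, -0.998, 0.001], [0.002, -0.001, -1.0]]
wrist_force: [1.2, -3.7, 0.1]
grip_width: 0.004
finger_force: 1.8
```

Request:
arm_command(
  commands=[
    {"xyz": [0, 0, 0], "twist": 0},
    {"xyz": [0, 0.6, 0], "twist": 0},
    {"xyz": [0, 0.6, -1.5], "twist": 0},
    {"xyz": [-0.6, 1.5, -2.0], "twist": 0},
    {"xyz": [-2.2, 2, -2], "twist": 0},
  ],
)

```text
clock: 4.42
position: [0.3927, 0.1645, 0.1649]
ee_rot: [[0.998, 0.063, 0.005], [0.063, -0.998, 0.002], [0.006, -0.002, -1.0]]
wrist_force: [-0.3, -0.2, 0.4]
grip_width: 0.003
finger_force: 0.0
```

```bash
cat >> h.py <<'E'
def rect(P,box,zlo,zhi):
    l,t,r,b=box; Q=P[t:b,l:r].reshape(-1,3); Q=Q[(Q[:,2]>zlo)&(Q[:,2]<zhi)]
    r=cv2.minAreaRect(Q[:,:2].astype(np.float32)*1000); print(len(Q),np.round(r[0],1),np.round(r[1],1),round(r[2],2))
def look(n='top'):
    im,d=get_image(n); return im,cloud(n,d)
E
python3 - <<'E'
from h import *
im,P=look(); save('top','top1.png',cv2.resize(im[150:250,150:280],(800,615),interpolation=cv2.INTER_CUBIC)[:600])
rect(P,(190,175,224,209),.085,.115); rect(P,(195,210,220,230),.08,.1); print(state()['position'])
E
```

```text
86 [496.  267.7] [12.7 44.2] 78.59
9 [429.2 265.6] [ 3.4 11.2] 22.62
[0.38121266 0.16034272 0.16165859]
```

View pics/top1.png

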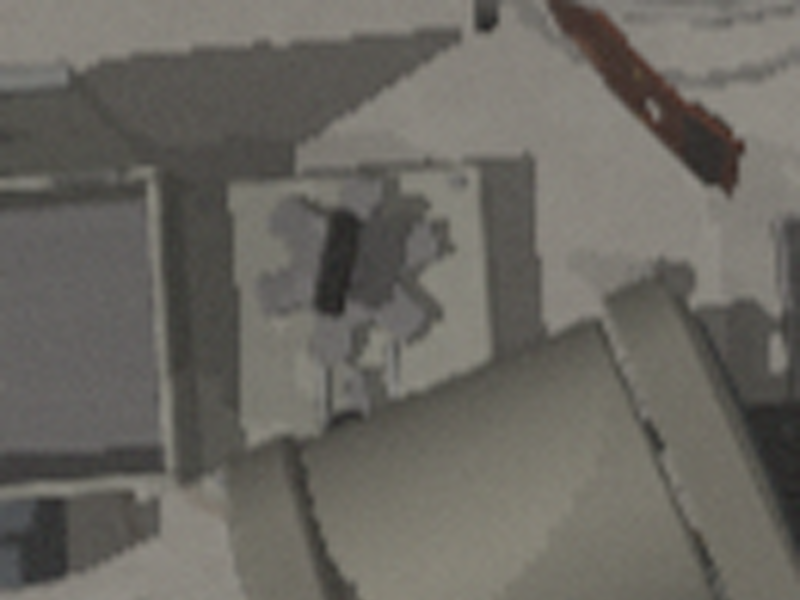

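The bar turned only about 4°, to -11.4°, so I push it roughly 4–5 mm further.

```bash
python3 -c "
from h import *
go(.470,.225,.162);go(.47,.225,.083);go(.47,.2545,.083)"
```

```text
shift [ 2.32 -1.47 -0.03] twist -0.1
shift [ 2.33 -1.48  1.95] twist -0.1
shift [ 2.38 -2.22  1.94] twist -0.1
```

Request:
arm_command(
  commands=[
    {"xyz": [1.3, -0.9, 0], "twist": 0},
    {"xyz": [2.35, -1.5, 0.5], "twist": 0},
    {"xyz": [2.35, -1.5, 1.95], "twist": 0},
    {"xyz": [2.38, -1.9, 1.95], "twist": 0},
    {"xyz": [2.38, -2.1, 1.95], "twist": 0},
  ],
)

```text
clock: 5.1
position: [0.4778, 0.2534, 0.0846]
ee_rot: [[0.998, 0.065, -0.005], [0.065, -0.998, -0.004], [-0.005, 0.004, -1.0]]
wrist_force: [-3.1, -10.5, -6.0]
grip_width: 0.004
finger_force: 4.6
```

Request:
arm_command(
  commands=[
    {"xyz": [0, -0.12, 0], "twist": 0},
    {"xyz": [0, -0.12, 0], "twist": 0},
    {"xyz": [0, 0.6, 0], "twist": 0},
    {"xyz": [0, 0.6, -1.5], "twist": 0},
    {"xyz": [-0.6, 1.5, -2.0], "twist": 0},
  ],
)

```text
clock: 5.72
position: [0.4642, 0.1956, 0.1701]
ee_rot: [[0.998, 0.065, 0.009], [0.065, -0.998, 0.004], [0.01, -0.004, -1.0]]
wrist_force: [0.0, -0.5, -0.2]
grip_width: 0.004
finger_force: 0.0
```

Request:
arm_command(
  commands=[
    {"xyz": [-1.0, 0.5, 0], "twist": 0},
    {"xyz": [-2, 2, 0], "twist": 0},
    {"xyz": [-2.5, 3.2, 0], "twist": 0},
  ],
)

```text
clock: 6.1
position: [0.3687, 0.0587, 0.1667]
ee_rot: [[0.998, 0.066, 0.005], [0.066, -0.998, 0.001], [0.005, -0.0, -1.0]]
wrist_force: [1.3, -0.6, 0.2]
grip_width: 0.002
finger_force: 0.0
```

```bash
python3 - <<'E'
from h import *
im,P=look(); 
rect(P,(190,175,224,209),.085,.115); rect(P,(195,210,220,230),.08,.1); print(state()['position'])
go(.38,.26,.13);go(.39,.26,.065)
E
```

```text
87 [496.5 267.4] [12.4 45.1] 15.12
62 [420.9 262.4] [21.1 22.1] 44.7
[0.36494633 0.05357769 0.16592245]
shift [ 0.71 -5.13  0.89] twist 0.0
shift [ 0.96 -5.11  2.51] twist 0.0
```

```bash
python3 - <<'E'
from h import *
im,P=look(); save('top','top2.png',cv2.resize(im[165:245,175:245],(525,600),interpolation=cv2.INTER_CUBIC))
E
```

```text
(no output)
```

View pics/top2.png

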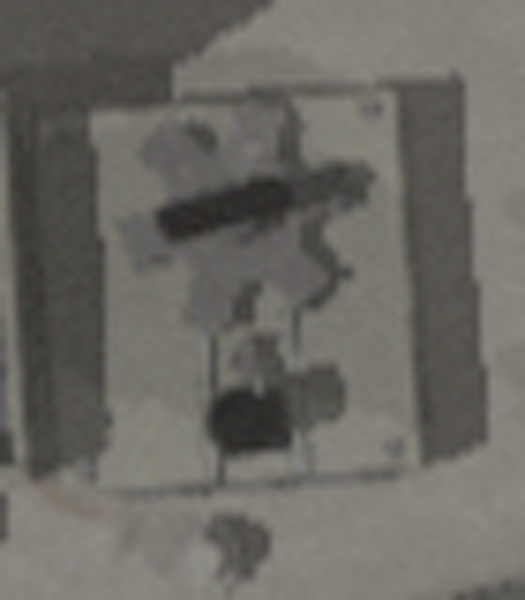

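The bar was flung to about -75°, because my moves were too quick. Relative to the washer it's 11° clockwise short of a gap. I push its left end towards +x slowly.

```bash
python3 -c "
from h import *
go(.40,.2,.165);go(.455,.287,.165)"
```

```text
shift [ 1.04 -3.55  0.03] twist -0.2
shift [ 2.54 -5.63  0.04] twist -0.2
```

Request:
arm_command(
  commands=[
    {"xyz": [0.6, -1.4, 0], "twist": 0},
    {"xyz": [1.1, -2.8, 0], "twist": 0},
    {"xyz": [1.8, -4.2, 0], "twist": 0},
    {"xyz": [2.4, -5.3, 0], "twist": 0},
    {"xyz": [2.54, -5.63, 0], "twist": 0},
  ],
)

```text
clock: 6.82
position: [0.4574, 0.2944, 0.1665]
ee_rot: [[0.998, 0.066, 0.004], [0.066, -0.998, 0.003], [0.004, -0.003, -1.0]]
wrist_force: [-0.8, -0.3, -0.9]
grip_width: 0.004
finger_force: 0.0
```

Request:
arm_command(
  commands=[
    {"xyz": [0, 0, 0.5], "twist": 0},
    {"xyz": [0, 0, 1.0], "twist": 0},
    {"xyz": [0, 0, 1.6], "twist": 0},
    {"xyz": [0, 0, 2.0], "twist": 0},
    {"xyz": [0, 0, 2.0], "twist": 0},
  ],
)

```text
clock: 7.45
position: [0.4551, 0.29, 0.0844]
ee_rot: [[0.998, 0.064, -0.001], [0.064, -0.998, -0.001], [-0.001, 0.0, -1.0]]
wrist_force: [0.2, 0.4, 0.1]
grip_width: 0.002
finger_force: 0.0
```

```bash
python3 -c "
from h import *
go(.472,.287,.083);go(.4785,.287,.083)"
```

```text
shift [0.42 0.1  0.03] twist -0.1
shift [0.58 0.11 0.03] twist -0.1
```

Request:
arm_command(
  commands=[
    {"xyz": [0.15, 0, 0], "twist": 0},
    {"xyz": [0.27, 0, 0], "twist": 0},
    {"xyz": [0.36, 0, 0], "twist": 0},
    {"xyz": [0.42, 0, 0], "twist": 0},
    {"xyz": [0.45, 0, 0], "twist": 0},
  ],
)

```text
clock: 8.07
position: [0.4736, 0.2915, 0.0846]
ee_rot: [[0.998, 0.064, -0.0], [0.064, -0.998, 0.0], [-0.0, -0.0, -1.0]]
wrist_force: [-0.9, -0.1, 0.8]
grip_width: 0.006
finger_force: 0.6
```

Request:
arm_command(
  commands=[
    {"xyz": [0.03, 0, 0], "twist": 0},
    {"xyz": [0.06, 0, 0], "twist": 0},
    {"xyz": [0.09, 0, 0], "twist": 0},
    {"xyz": [0.12, 0, 0], "twist": 0},
    {"xyz": [0.12, 0, 0], "twist": 0},
  ],
)

```text
clock: 8.7
position: [0.4779, 0.2929, 0.0846]
ee_rot: [[0.998, 0.063, -0.001], [0.063, -0.998, 0.002], [-0.0, -0.002, -1.0]]
wrist_force: [-4.7, 6.8, 1.4]
grip_width: 0.005
finger_force: 4.0
```

Request:
arm_command(
  commands=[
    {"xyz": [-0.3, 0, 0], "twist": 0},
    {"xyz": [-0.5, 0, -0.5], "twist": 0},
    {"xyz": [-0.5, 0, -1.9], "twist": 0},
    {"xyz": [-1.5, 1, -2.0], "twist": 0},
    {"xyz": [-2.5, 2, -2], "twist": 0},
  ],
)

```text
clock: 9.32
position: [0.3827, 0.2046, 0.1651]
ee_rot: [[0.998, 0.065, 0.002], [0.065, -0.998, 0.0], [0.002, 0.0, -1.0]]
wrist_force: [-0.2, -0.1, 0.4]
grip_width: 0.005
finger_force: 0.0
```

```bash
python3 - <<'E'
from h import *
im,P=look(); 
rect(P,(190,175,224,209),.085,.115); rect(P,(195,210,220,230),.08,.1); print(state()['position'])
save('top','top3.png',cv2.resize(im[150:250,150:280],(780,600),interpolation=cv2.INTER_CUBIC))
go(.38,.26,.165);go(.38,.26,.065)
E
```

```text
84 [496.5 266.7] [12.  44.5] 3.73
0 [0. 0.] [0. 0.] 0.0
[0.37587404 0.19937443 0.16331011]
shift [ 0.2  -1.51 -0.05] twist 0.0
shift [ 0.22 -1.52  2.45] twist 0.0
```

View pics/top3.png

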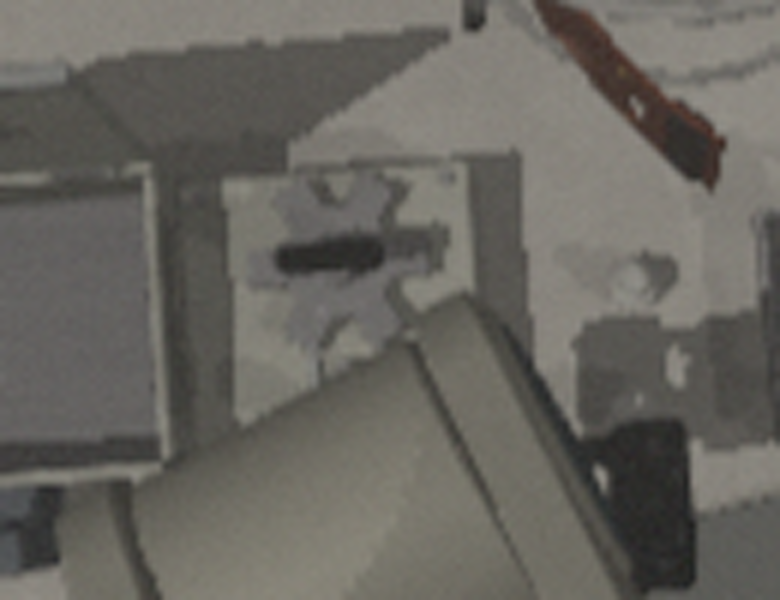

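The bar is now at -86.3°, with a gap squarely facing the dog. Next I push the knob.

Request:
arm_command(
  commands=[
    {"xyz": [0, -0.8, 0], "twist": 0},
    {"xyz": [0.1, -1.5, 0.1], "twist": 0},
    {"xyz": [0.1, -1.52, 1.2], "twist": 0},
    {"xyz": [0.1, -1.52, 2.4], "twist": 0},
    {"xyz": [0.1, -1.52, 2.4], "twist": 0},
  ],
)

```text
clock: 10.0
position: [0.3811, 0.2648, 0.0661]
ee_rot: [[0.998, 0.064, -0.005], [0.064, -0.998, -0.004], [-0.006, 0.004, -1.0]]
wrist_force: [-0.0, 0.1, 0.6]
grip_width: 0.003
finger_force: 0.0
```

Request:
arm_command(
  commands=[
    {"xyz": [0.2, 0, 0], "twist": 0},
    {"xyz": [0.4, 0, 0], "twist": 0},
    {"xyz": [0.5, 0, 0], "twist": 0},
    {"xyz": [0.6, 0, 0], "twist": 0},
    {"xyz": [0.65, 0, 0], "twist": 0},
  ],
)

```text
clock: 10.62
position: [0.41, 0.2682, 0.0689]
ee_rot: [[0.998, 0.064, 0.0], [0.064, -0.998, 0.0], [0.0, -0.0, -1.0]]
wrist_force: [-1.8, 0.1, 2.0]
grip_width: 0.006
finger_force: 0.8
```

Request:
arm_command(
  commands=[
    {"xyz": [0.05, 0.05, 0], "twist": 0},
    {"xyz": [0.1, 0.1, 0], "twist": 0},
    {"xyz": [0.15, 0.1, 0], "twist": 0},
    {"xyz": [0.2, 0.1, 0], "twist": 0},
    {"xyz": [0.2, 0.1, 0], "twist": 0},
  ],
)

```text
clock: 11.25
position: [0.4125, 0.2654, 0.0683]
ee_rot: [[0.998, 0.061, -0.01], [0.061, -0.998, 0.0], [-0.01, -0.001, -1.0]]
wrist_force: [-26.4, 14.2, 16.4]
grip_width: 0.002
finger_force: 14.0
```

Resisted at about 26 N, at the predicted home position. Back off and check.

Request:
arm_command(
  commands=[
    {"xyz": [-0.5, 0, 0], "twist": 0},
    {"xyz": [-1, 0, -1], "twist": 0},
    {"xyz": [-1, 0.5, -2.5], "twist": 0},
    {"xyz": [-1, 2, -2.5], "twist": 0},
    {"xyz": [-1, 3.5, -2.5], "twist": 0},
  ],
)

```text
clock: 11.88
position: [0.3873, 0.1212, 0.1695]
ee_rot: [[0.998, 0.066, 0.003], [0.066, -0.998, 0.0], [0.003, -0.0, -1.0]]
wrist_force: [0.7, -0.6, -0.1]
grip_width: 0.008
finger_force: 0.0
```

Request:
arm_command(
  commands=[
    {"xyz": [0, 1.5, 0], "twist": 0},
    {"xyz": [0, 2, 0], "twist": 0},
  ],
  hand=0.5,
)

```text
clock: 12.12
position: [0.3916, 0.0397, 0.1687]
ee_rot: [[0.998, 0.061, 0.001], [0.061, -0.998, -0.001], [0.001, 0.001, -1.0]]
wrist_force: [0.6, 0.1, -0.3]
grip_width: 0.2
finger_force: 0.0
```

```bash
python3 - <<'E'
from h import *
im,P=look(); 
rect(P,(190,175,224,209),.085,.115); rect(P,(195,205,220,230),.08,.1); print(state()['position'])
save('top','top4.png',cv2.resize(im[150:260,150:350],(800,440),interpolation=cv2.INTER_CUBIC))
print('bar');rect(P,(265,165,350,235),.062,.085)
for b in ((248,188,266,203),(246,208,266,224),(196,230,208,246)): rect(P,b,.02,.036);rect(P,b,.01,.036)
E
```

```text
84 [496.9 266.4] [12.4 44.6] 3.95
66 [435.  263.1] [21.4 21.2] 89.16
[0.39180713 0.0391454  0.16864493]
bar
132 [515.1  33.3] [137.2  57.9] 50.64
21 [487.7 133. ] [11.3 11.3] 89.68
59 [488.8 133.1] [22.8 23.3] 89.17
29 [430.2 135.2] [14.  14.1] 89.45
66 [429.1 135.4] [25.6 22.7] 88.95
33 [380.2 286.7] [34.7 15.2] 15.24
76 [377.  284.1] [38.5 25.5] 5.43
```

View pics/top4.png

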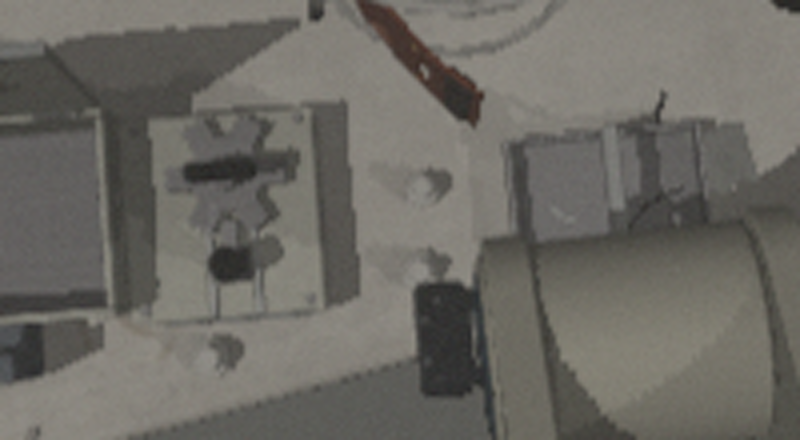

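The knob's at x .435, which is home, with the dog in the gap. Next, plug 3's position and the first plug pick.

```bash
python3 - <<'E'
from h import *
im,P=look()
Q=P[225:250,190:216].reshape(-1,3)
for lo,hi in((.012,.02),(.024,.033)):
    q=Q[(Q[:,2]>lo)&(Q[:,2]<hi)&(Q[:,0]<.3895)]; print(len(q),q.min(0).round(4),q.max(0).round(4),np.median(q,0).round(4))
for r in masks_of('top','plug_a_mid'):
    q=P[r['region']]; q=q[q[:,2]>.022]; print(round(r['conf'],2),r['bbox'],np.median(q,0).round(4) if len(q) else '')
B=P.reshape(-1,3); b=B[(B[:,0]>.5)&(B[:,0]<.56)&(B[:,1]>.03)&(B[:,1]<.2)&(B[:,2]>.05)&(B[:,2]<.3)]
print('plate',len(b),b.min(0).round(3),b.max(0).round(3))
go(.488,.133,.16);go(.485,.133,.008)
E
```

```text
36 [0.3578 0.2704 0.0122] [0.3832 0.2961 0.0184] [0.369  0.2841 0.0148]
28 [0.3641 0.2768 0.0244] [0.378  0.2908 0.0321] [0.3698 0.284  0.0296]
0.51 [197.6, 236.3, 9.9, 10.0] [0.3698 0.2825 0.0296]
plate 133 [0.532 0.094 0.052] [0.559 0.128 0.2  ]
shift [ 2.54 -2.13  0.22] twist -0.2
shift [ 2.46 -2.13  4.02] twist -0.2
```

Request:
arm_command(
  commands=[
    {"xyz": [1, -0.9, 0], "twist": 0},
    {"xyz": [2, -1.8, 0], "twist": 0},
    {"xyz": [2.4, -2.1, 0.5], "twist": 0},
    {"xyz": [2.4, -2.13, 1.5], "twist": 0},
    {"xyz": [2.4, -2.13, 2.5], "twist": 0},
  ],
  hand=0.45,
  grip_force=15,
)

```text
clock: 12.9
position: [0.4824, 0.1356, 0.0675]
ee_rot: [[0.998, 0.066, 0.001], [0.066, -0.998, 0.0], [0.001, -0.0, -1.0]]
wrist_force: [0.4, 0.7, -0.5]
grip_width: 0.549
finger_force: 0.0
```

```bash
python3 - <<'E'
from h import *
print(state()['position'],state()['grip_width'])
go(.484,.133,.009)
E
```

```text
[0.48243818 0.13560241 0.06749872] 0.5494079855406341
shift [0.03 0.07 1.46] twist 0.1
```

Request:
arm_command(
  commands=[
    {"xyz": [0.03, 0.06, 0.8], "twist": 0},
    {"xyz": [0.03, 0.06, 1.3], "twist": 0},
    {"xyz": [0.03, 0.06, 1.46], "twist": 0},
    {"xyz": [0.03, 0.06, 1.46], "twist": 0},
  ],
)

```text
clock: 13.4
position: [0.4835, 0.1321, 0.0102]
ee_rot: [[0.998, 0.065, -0.0], [0.065, -0.998, -0.0], [-0.0, 0.0, -1.0]]
wrist_force: [-0.1, -0.0, -0.1]
grip_width: 0.55
finger_force: 0.0
```

Request:
arm_command(
  commands=[
    {"xyz": [0, 0, 0], "twist": 0},
    {"xyz": [0, 0, 0], "twist": 0},
    {"xyz": [0, 0, 0], "twist": 0},
    {"xyz": [0, 0, 0], "twist": 0},
    {"xyz": [0, 0, 0], "twist": 0},
  ],
  hand=1,
)

```text
clock: 14.02
position: [0.4841, 0.1316, 0.0106]
ee_rot: [[0.998, 0.064, 0.001], [0.064, -0.998, 0.0], [0.001, -0.0, -1.0]]
wrist_force: [-1.5, 0.3, 5.2]
grip_width: 0.241
finger_force: 15.0
```

Request:
arm_command(
  commands=[
    {"xyz": [0, 0, -1], "twist": 0},
    {"xyz": [-0.2, 0, -2], "twist": 0},
    {"xyz": [-0.5, 0, -3], "twist": 0},
    {"xyz": [-1, 0, -3.2], "twist": 0},
  ],
)

```text
clock: 14.52
position: [0.4452, 0.1292, 0.1406]
ee_rot: [[0.998, 0.064, 0.004], [0.064, -0.998, 0.001], [0.004, -0.001, -1.0]]
wrist_force: [0.4, -0.4, -1.8]
grip_width: 0.235
finger_force: 15.0
```

```bash
python3 - <<'E'
from h import *
im,P=look()
print('bar');rect(P,(265,150,360,215),.064,.08)
b=P[150:240,265:360].reshape(-1,3); b=b[(b[:,2]>.018)&(b[:,2]<.034)]; print(b.min(0),b.max(0))
s=state();print(s['grip_width'],s['finger_force'],s['position'])
go(.472,.0447,.12)
E
```

```text
bar
163 [480.1   1.3] [93.1 12.1] 4.82
[ 0.41349611 -0.1541918   0.01825214] [0.61682823 0.1034432  0.03398679]
0.23628348248413195 14.999342411756516 [0.44175681 0.12857396 0.13990169]
shift [0.62 2.14 0.5 ] twist -0.1
```

Plug held, basket unmoved with its bar at (.472,.001). I lower plug 1 into the left half.

Request:
arm_command(
  commands=[
    {"xyz": [0.7, 1.0, 0.2], "twist": 0},
    {"xyz": [0.72, 2.0, 0.5], "twist": 0},
    {"xyz": [0.73, 2.14, 0.6], "twist": 0},
    {"xyz": [0.73, 2.14, 0.6], "twist": 0},
    {"xyz": [0.73, 2.14, 1.0], "twist": 0},
  ],
)

```text
clock: 15.2
position: [0.4794, 0.0462, 0.0985]
ee_rot: [[0.998, 0.064, 0.003], [0.064, -0.998, 0.0], [0.003, -0.0, -1.0]]
wrist_force: [-0.3, 0.3, -0.2]
grip_width: 0.24
finger_force: 15.0
```

```bash
python3 - <<'E'
from h import *
s=state();print(s['grip_width'],s['position'])
go(.476,.0447,.033)
E
```

```text
0.2395943167431397 [0.47940138 0.04615892 0.09854985]
shift [-0.09  0.03  1.64] twist -0.0
```

Request:
arm_command(
  commands=[
    {"xyz": [-0.07, 0.03, 0.8], "twist": 0},
    {"xyz": [-0.07, 0.03, 1.4], "twist": 0},
    {"xyz": [-0.07, 0.03, 1.64], "twist": 0},
    {"xyz": [-0.07, 0.03, 1.64], "twist": 0},
  ],
)

```text
clock: 15.7
position: [0.4752, 0.0444, 0.032]
ee_rot: [[0.998, 0.065, -0.001], [0.065, -0.998, -0.0], [-0.001, -0.0, -1.0]]
wrist_force: [0.4, -0.5, -0.3]
grip_width: 0.234
finger_force: 15.0
```

Request:
arm_command(
  commands=[
    {"xyz": [0, 0, 0], "twist": 0},
    {"xyz": [0, 0, 0], "twist": 0},
    {"xyz": [0, 0, -0.3], "twist": 0},
    {"xyz": [0, 0, -1.5], "twist": 0},
    {"xyz": [-0.5, 0, -2.5], "twist": 0},
  ],
  hand=0.66,
)

```text
clock: 16.32
position: [0.457, 0.0427, 0.1352]
ee_rot: [[0.998, 0.064, 0.003], [0.064, -0.998, 0.0], [0.003, -0.0, -1.0]]
wrist_force: [0.7, 0.2, -0.3]
grip_width: 0.339
finger_force: 0.0
```

```bash
python3 - <<'E'
from h import *
s=state();print(s['grip_width'],s['position'])
go(.43,.1352,.12);go(.43,.1352,.009)
E
```

```text
0.33894994918651145 [0.45701453 0.04270573 0.13518848]
shift [-0.53 -2.35  0.38] twist -0.1
shift [-0.53 -2.35  3.15] twist -0.1
```

Request:
arm_command(
  commands=[
    {"xyz": [-0.3, -1.2, 0], "twist": 0},
    {"xyz": [-0.5, -2.3, 0.3], "twist": 0},
    {"xyz": [-0.53, -2.35, 1.0], "twist": 0},
    {"xyz": [-0.53, -2.35, 1.7], "twist": 0},
    {"xyz": [-0.53, -2.35, 2.0], "twist": 0},
  ],
  hand=0.45,
)

```text
clock: 16.95
position: [0.4281, 0.1351, 0.0523]
ee_rot: [[0.998, 0.064, -0.001], [0.064, -0.998, -0.0], [-0.001, 0.0, -1.0]]
wrist_force: [-0.0, 0.5, 0.5]
grip_width: 0.551
finger_force: 0.0
```

```bash
python3 - <<'E'
from h import *
go(.43,.1352,.009)
E
```

```text
shift [0.05 0.   1.08] twist -0.0
```

Request:
arm_command(
  commands=[
    {"xyz": [0.05, 0, 0.6], "twist": 0},
    {"xyz": [0.05, 0, 1.0], "twist": 0},
    {"xyz": [0.05, 0, 1.08], "twist": 0},
    {"xyz": [0.05, 0, 1.08], "twist": 0},
  ],
)

```text
clock: 17.45
position: [0.431, 0.1352, 0.01]
ee_rot: [[0.998, 0.063, 0.001], [0.063, -0.998, 0.0], [0.001, -0.0, -1.0]]
wrist_force: [0.4, 0.3, 0.3]
grip_width: 0.548
finger_force: 0.0
```

Request:
arm_command(
  commands=[
    {"xyz": [0, 0, 0], "twist": 0},
    {"xyz": [0, 0, 0], "twist": 0},
    {"xyz": [0, 0, 0], "twist": 0},
    {"xyz": [0, 0, 0], "twist": 0},
    {"xyz": [0, 0, 0], "twist": 0},
  ],
  hand=1,
)

```text
clock: 18.08
position: [0.4309, 0.1354, 0.0097]
ee_rot: [[0.998, 0.064, 0.001], [0.064, -0.998, 0.0], [0.001, -0.0, -1.0]]
wrist_force: [-1.0, 1.1, 6.4]
grip_width: 0.28
finger_force: 15.0
```

Request:
arm_command(
  commands=[
    {"xyz": [0, 0, -1], "twist": 0},
    {"xyz": [-0.3, 0, -2], "twist": 0},
    {"xyz": [-0.3, 0, -3], "twist": 0},
    {"xyz": [-0.3, 0, -3], "twist": 0},
  ],
)

```text
clock: 18.58
position: [0.4203, 0.135, 0.1318]
ee_rot: [[0.998, 0.064, 0.005], [0.064, -0.998, 0.002], [0.005, -0.001, -1.0]]
wrist_force: [0.7, -0.0, -0.2]
grip_width: 0.282
finger_force: 15.0
```

```bash
python3 - <<'E'
from h import *
im,P=look()
print('bar');rect(P,(265,150,360,215),.064,.08)
save('top','top5.png',cv2.resize(im[150:250,200:350],(780,520),interpolation=cv2.INTER_CUBIC))
s=state();print(s['grip_width'],s['finger_force'],s['position'])
go(.474,-.0445,.13);go(.474,-.0445,.033)
E
```

```text
bar
164 [506.4  28. ] [150.8  65.8] 45.39
0.2792908197403717 14.998710360378027 [0.41928014 0.13468325 0.13024428]
shift [1.08 4.56 0.01] twist -0.0
shift [1.07 4.56 2.43] twist -0.0
```

View pics/top5.png

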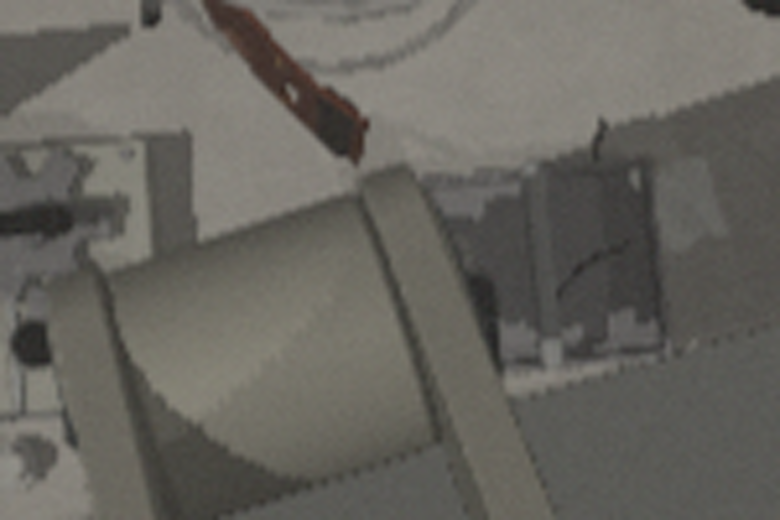

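Basket is unmoved and plug 2 is held. Its target is the right half, at x .464 to stay clear of the cables.

Request:
arm_command(
  commands=[
    {"xyz": [0.4, 1.5, -0.1], "twist": 0},
    {"xyz": [0.8, 3, -0.1], "twist": 0},
    {"xyz": [0.82, 4.2, -0.1], "twist": 0},
    {"xyz": [0.82, 4.56, 0.2], "twist": 0},
    {"xyz": [0.82, 4.56, 0.6], "twist": 0},
  ],
)

```text
clock: 19.25
position: [0.4621, -0.0461, 0.1036]
ee_rot: [[0.998, 0.062, -0.002], [0.062, -0.998, 0.0], [-0.002, -0.0, -1.0]]
wrist_force: [-0.6, 0.4, -1.3]
grip_width: 0.281
finger_force: 15.0
```

```bash
python3 - <<'E'
from h import *
s=state();print(s['grip_width'],s['position'])
go(.466,-.0445,.033)
E
```

```text
0.28103164790837604 [ 0.46212305 -0.04613827  0.10360324]
shift [ 0.1  -0.03  1.76] twist -0.2
```

Request:
arm_command(
  commands=[
    {"xyz": [0.08, -0.03, 0.8], "twist": 0},
    {"xyz": [0.08, -0.03, 1.5], "twist": 0},
    {"xyz": [0.08, -0.03, 1.76], "twist": 0},
    {"xyz": [0.08, -0.03, 1.76], "twist": 0},
  ],
)

```text
clock: 19.75
position: [0.465, -0.0436, 0.034]
ee_rot: [[0.998, 0.064, -0.003], [0.064, -0.998, 0.0], [-0.003, -0.0, -1.0]]
wrist_force: [0.2, 0.4, -0.1]
grip_width: 0.284
finger_force: 15.0
```

Request:
arm_command(
  commands=[
    {"xyz": [0, 0, 0], "twist": 0},
    {"xyz": [0, 0, 0], "twist": 0},
    {"xyz": [0, 0, -0.3], "twist": 0},
    {"xyz": [0, 0, -1.5], "twist": 0},
    {"xyz": [-0.5, 0, -2.5], "twist": 0},
  ],
  hand=0.62,
)

```text
clock: 20.38
position: [0.4474, -0.0454, 0.1376]
ee_rot: [[0.998, 0.064, 0.003], [0.064, -0.998, -0.0], [0.003, 0.0, -1.0]]
wrist_force: [0.3, 0.2, -0.4]
grip_width: 0.377
finger_force: 0.0
```

Request:
arm_command(
  commands=[
    {"xyz": [-0.6, -1.4, 0], "twist": 0},
    {"xyz": [-1.2, -2.8, 0], "twist": 0},
    {"xyz": [-1.8, -4.2, 0], "twist": 0},
    {"xyz": [-1.8, -5.6, 0], "twist": 0},
    {"xyz": [-1.8, -7.0, 0], "twist": 0},
  ],
  hand=0.45,
)

```text
clock: 21.0
position: [0.3562, 0.2315, 0.1365]
ee_rot: [[0.998, 0.064, 0.002], [0.064, -0.998, 0.001], [0.002, -0.001, -1.0]]
wrist_force: [0.6, -0.2, -0.4]
grip_width: 0.549
finger_force: 0.0
```

```bash
python3 - <<'E'
from h import *
s=state();print(s['grip_width'],s['position'])
im,P=look();save('top','top6.png',cv2.resize(im[150:250,200:350],(780,520),interpolation=cv2.INTER_CUBIC))
go(.369,.284,.08);go(.369,.284,.009)
E
```

```text
0.5491898420385204 [0.35620102 0.2315412  0.1365272 ]
shift [ 0.37 -1.14  1.43] twist 0.0
shift [ 0.36 -1.13  3.21] twist 0.0
```

View pics/top6.png

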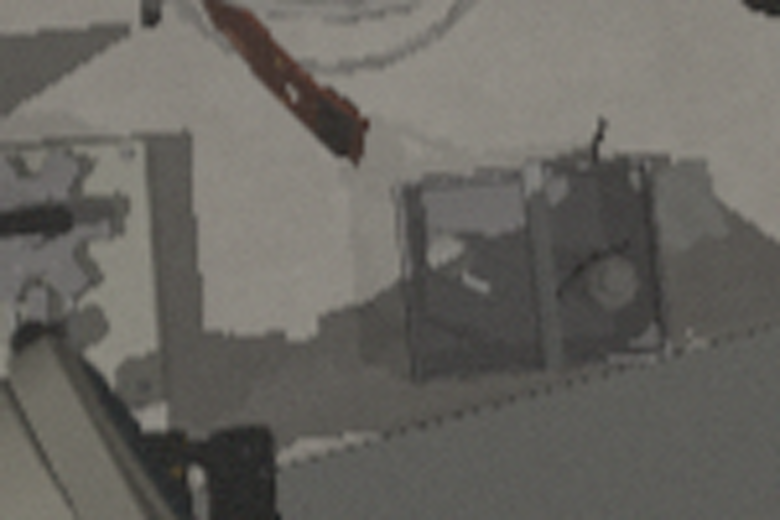

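Both plugs are in the basket, at crop (445,250) and (612,280). Now plug 3.

Request:
arm_command(
  commands=[
    {"xyz": [0.3, -1.1, 0.3], "twist": 0},
    {"xyz": [0.36, -1.13, 1.0], "twist": 0},
    {"xyz": [0.36, -1.13, 2.0], "twist": 0},
    {"xyz": [0.36, -1.13, 2.3], "twist": 0},
    {"xyz": [0.36, -1.13, 2.3], "twist": 0},
  ],
)

```text
clock: 21.68
position: [0.3678, 0.2753, 0.0433]
ee_rot: [[0.998, 0.064, -0.001], [0.064, -0.998, -0.0], [-0.001, 0.0, -1.0]]
wrist_force: [0.6, -0.2, 0.0]
grip_width: 0.551
finger_force: 0.0
```

```bash
python3 - <<'E'
from h import *
go(.369,.284,.009)
E
```

```text
shift [ 0.04 -0.21  0.86] twist -0.1
```

Request:
arm_command(
  commands=[
    {"xyz": [0.04, -0.21, 0.0], "twist": 0},
    {"xyz": [0.04, -0.21, 0.5], "twist": 0},
    {"xyz": [0.04, -0.21, 0.86], "twist": 0},
    {"xyz": [0.04, -0.21, 0.86], "twist": 0},
  ],
)

```text
clock: 22.18
position: [0.3687, 0.2839, 0.0083]
ee_rot: [[0.998, 0.064, -0.001], [0.064, -0.998, -0.001], [-0.001, 0.001, -1.0]]
wrist_force: [-0.4, 0.6, 0.1]
grip_width: 0.551
finger_force: 0.0
```

Request:
arm_command(
  commands=[
    {"xyz": [0, 0, 0], "twist": 0},
    {"xyz": [0, 0, 0], "twist": 0},
    {"xyz": [0, 0, 0], "twist": 0},
    {"xyz": [0, 0, 0], "twist": 0},
    {"xyz": [0, 0, 0], "twist": 0},
  ],
  hand=1,
)

```text
clock: 22.8
position: [0.3692, 0.2843, 0.009]
ee_rot: [[0.998, 0.064, 0.001], [0.064, -0.998, 0.001], [0.001, -0.0, -1.0]]
wrist_force: [-0.4, -0.5, 6.0]
grip_width: 0.284
finger_force: 15.0
```

Request:
arm_command(
  commands=[
    {"xyz": [0, 0, -1], "twist": 0},
    {"xyz": [-0.1, 0, -2], "twist": 0},
    {"xyz": [-0.1, 0, -3], "twist": 0},
    {"xyz": [-0.1, 1, -3.2], "twist": 0},
  ],
)

```text
clock: 23.3
position: [0.3693, 0.2457, 0.1392]
ee_rot: [[0.998, 0.066, 0.005], [0.066, -0.998, 0.003], [0.005, -0.003, -1.0]]
wrist_force: [0.1, -0.2, -0.9]
grip_width: 0.276
finger_force: 15.0
```

```bash
python3 - <<'E'
from h import *
im,P=look()
print('bar');rect(P,(265,150,360,235),.064,.08)
s=state();print(s['grip_width'],s['finger_force'],s['position'])
go(.437,.0425,.13)
E
```

```text
bar
192 [499.1  24.2] [162.2  71.1] 41.94
0.2800323971632073 15.00033700466929 [0.36745174 0.24072685 0.13835789]
shift [1.41 5.06 0.22] twist 0.1
```

Request:
arm_command(
  commands=[
    {"xyz": [0.2, 1.5, 0], "twist": 0},
    {"xyz": [0.4, 3, 0], "twist": 0},
  ],
)

```text
clock: 23.6
position: [0.391, 0.124, 0.1366]
ee_rot: [[0.998, 0.066, 0.0], [0.066, -0.998, -0.0], [0.0, 0.0, -1.0]]
wrist_force: [1.0, 0.1, -1.0]
grip_width: 0.283
finger_force: 15.0
```

```bash
cat >> h.py <<'E'
def bar(P):
    Q=P.reshape(-1,3); Q=Q[(Q[:,2]>.064)&(Q[:,2]<.082)&(Q[:,0]>.35)&(Q[:,0]<.535)&(abs(Q[:,1])<.055)]
    r=cv2.minAreaRect(Q[:,:2].astype(np.float32)*1000); print('bar',len(Q),np.round(r[0],1),np.round(r[1],1),round(r[2],2))
E
python3 - <<'E'
from h import *
im,P=look();bar(P)
go(.437,.0425,.13)
E
```

```text
bar 186 [472.2   0.7] [108.9  12.4] 4.66
shift [1.02 1.95 0.16] twist -0.1
```

Request:
arm_command(
  commands=[
    {"xyz": [0.6, 1.2, 0.1], "twist": 0},
    {"xyz": [1.02, 1.95, 0.2], "twist": 0},
    {"xyz": [1.02, 1.95, 0.4], "twist": 0},
    {"xyz": [1.02, 1.95, 1.0], "twist": 0},
    {"xyz": [1.02, 1.95, 1.0], "twist": 0},
  ],
)

```text
clock: 24.28
position: [0.4346, 0.0503, 0.0951]
ee_rot: [[0.998, 0.064, -0.004], [0.064, -0.998, -0.0], [-0.004, 0.0, -1.0]]
wrist_force: [-0.3, -0.5, -0.1]
grip_width: 0.287
finger_force: 15.0
```

```bash
python3 - <<'E'
from h import *
go(.437,.0425,.033)
E
```

```text
shift [0.06 0.2  1.55] twist -0.0
```

Request:
arm_command(
  commands=[
    {"xyz": [0.05, 0.2, 0], "twist": 0},
    {"xyz": [0.05, 0.2, 0.8], "twist": 0},
    {"xyz": [0.05, 0.2, 1.4], "twist": 0},
    {"xyz": [0.05, 0.2, 1.55], "twist": 0},
    {"xyz": [0.05, 0.2, 1.55], "twist": 0},
  ],
)

```text
clock: 24.9
position: [0.4396, 0.042, 0.0351]
ee_rot: [[0.998, 0.064, 0.0], [0.064, -0.998, 0.0], [0.0, -0.0, -1.0]]
wrist_force: [0.9, -0.0, -0.1]
grip_width: 0.287
finger_force: 15.0
```

Request:
arm_command(
  commands=[
    {"xyz": [0, 0, 0], "twist": 0},
    {"xyz": [0, 0, 0], "twist": 0},
    {"xyz": [0, 0, -0.3], "twist": 0},
    {"xyz": [0, 0, -1.5], "twist": 0},
    {"xyz": [-0.5, 0, -2.5], "twist": 0},
  ],
  hand=0.62,
)

```text
clock: 25.52
position: [0.4205, 0.0408, 0.1371]
ee_rot: [[0.998, 0.064, 0.002], [0.064, -0.998, 0.0], [0.002, -0.0, -1.0]]
wrist_force: [-0.1, 0.7, 0.0]
grip_width: 0.382
finger_force: 0.0
```

Request:
arm_command(
  commands=[
    {"xyz": [-1.3, -1, 0], "twist": 0},
    {"xyz": [-1.8, -2, -0.2], "twist": 0},
    {"xyz": [-2.2, -3, -0.2], "twist": 0},
  ],
)

```text
clock: 25.9
position: [0.3232, 0.1559, 0.1442]
ee_rot: [[0.998, 0.063, 0.002], [0.063, -0.998, 0.001], [0.003, -0.001, -1.0]]
wrist_force: [-0.4, 0.9, 0.3]
grip_width: 0.381
finger_force: 0.0
```

```bash
python3 - <<'E'
from h import *
im,P=look();bar(P);save('top','top7.png',cv2.resize(im[150:250,200:350],(780,520),interpolation=cv2.INTER_CUBIC))
im,P2=look('side');save('side','side7.png',cv2.resize(im[150:250,200:350],(780,520),interpolation=cv2.INTER_CUBIC))
go(.472,.0007,.16); go(.472,.0007,.052)
E
```

```text
bar 188 [472.2   0.9] [108.9  12.8] 4.68
shift [ 3.46  4.16 -0.41] twist 0.2
shift [3.46 4.16 2.29] twist 0.2
```

View pics/top7.png

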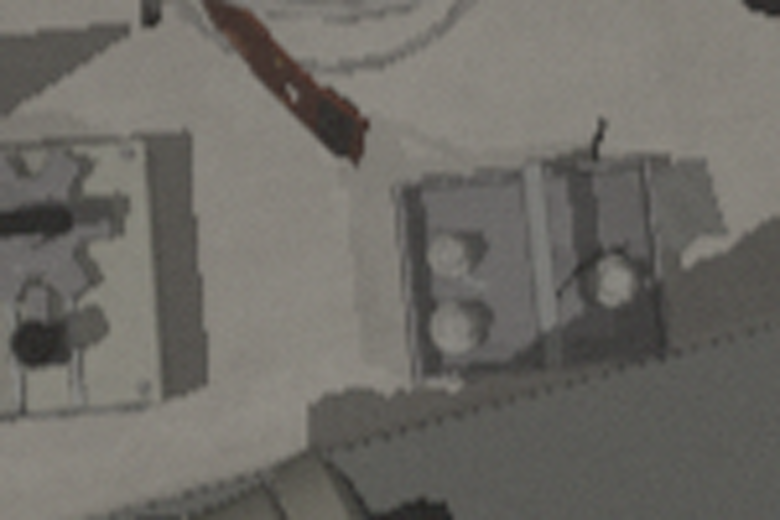

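All three plugs stand upright in the basket, at crop (448,255), (458,325) and (613,280). The bar is at (.472,.001). I check for a leftover plug and go to the bar.

```bash
python3 - <<'E'
from h import *
for n in('top','side'):
    for r in spot_in(n,'plug_a_mid'): print(n,r['bbox'],round(r['conf'],2))
    print([(r['bbox'],round(r['conf'],2)) for r in spot_in(n,'beaker')])
E
```

```text
top [88.6, 161.0, 84.8, 20.7] 0.54
[([188.7, 177.9, 35.0, 28.4], 0.36)]
[]
```

Request:
arm_command(
  commands=[
    {"xyz": [1, 1.2, -0.4], "twist": -1},
    {"xyz": [2, 2.4, -0.4], "twist": -1},
    {"xyz": [3, 3.6, -0.4], "twist": -1},
    {"xyz": [3.46, 4.16, -0.4], "twist": -1},
    {"xyz": [3.46, 4.16, 0.5], "twist": -1},
  ],
)

```text
clock: 26.82
position: [0.4766, -0.0058, 0.124]
ee_rot: [[0.997, 0.076, 0.006], [0.076, -0.997, -0.0], [0.006, 0.001, -1.0]]
wrist_force: [-0.8, 0.2, -0.7]
grip_width: 0.381
finger_force: 0.0
```

```bash
python3 - <<'E'
from h import *
print(state()['position']);go(.472,.0008,.049,4.7)
E
```

```text
[ 0.47656557 -0.00576126  0.12396687]
shift [-0.11 -0.17  1.87] twist -0.3
```

Request:
arm_command(
  commands=[
    {"xyz": [-0.1, -0.15, 0], "twist": 0},
    {"xyz": [-0.1, -0.15, 0.7], "twist": 0},
    {"xyz": [-0.1, -0.15, 1.4], "twist": 0},
    {"xyz": [-0.1, -0.15, 1.85], "twist": 0},
    {"xyz": [-0.1, -0.15, 1.85], "twist": 0},
  ],
)

```text
clock: 27.45
position: [0.4672, 0.0033, 0.0486]
ee_rot: [[0.997, 0.081, -0.002], [0.081, -0.997, -0.0], [-0.002, -0.0, -1.0]]
wrist_force: [-0.6, 0.5, -0.1]
grip_width: 0.38
finger_force: 0.0
```

Request:
arm_command(
  commands=[
    {"xyz": [0, 0, 0], "twist": 0},
    {"xyz": [0, 0, 0], "twist": 0},
    {"xyz": [0, 0, 0], "twist": 0},
    {"xyz": [0, 0, 0], "twist": 0},
    {"xyz": [0, 0, 0], "twist": 0},
  ],
  hand=1,
  grip_force=45,
)

```text
clock: 28.08
position: [0.469, 0.0028, 0.0497]
ee_rot: [[0.997, 0.082, 0.002], [0.082, -0.997, -0.001], [0.002, 0.001, -1.0]]
wrist_force: [-0.4, -4.1, 7.0]
grip_width: 0.124
finger_force: 45.0
```

```bash
python3 - <<'E'
from h import *
s=state();print(s['position'],s['grip_width'],s['finger_force'])
E
```

```text
[0.46898958 0.00284289 0.04970845] 0.12381552899606534 45.002052783966064
```

Bar gripped. I lift the basket, pull it back from the plate, and then carry it left.

Request:
arm_command(
  commands=[
    {"xyz": [0, 0, -0.3], "twist": 0},
    {"xyz": [-0.15, 0, -0.9], "twist": 0},
    {"xyz": [-0.4, 0, -1.6], "twist": 0},
    {"xyz": [-0.7, 0, -2.4], "twist": 0},
    {"xyz": [-0.9, 0, -3.1], "twist": 0},
  ],
)

```text
clock: 28.7
position: [0.4312, 0.0005, 0.1742]
ee_rot: [[0.997, 0.081, -0.0], [0.081, -0.997, 0.0], [-0.0, -0.0, -1.0]]
wrist_force: [0.5, -0.1, -3.8]
grip_width: 0.123
finger_force: 45.0
```

Request:
arm_command(
  commands=[
    {"xyz": [-0.1, -0.2, -0.2], "twist": 0},
    {"xyz": [-0.1, -0.7, -0.3], "twist": 0},
    {"xyz": [-0.1, -1.4, -0.3], "twist": 0},
    {"xyz": [-0.1, -2.2, -0.3], "twist": 0},
    {"xyz": [-0.1, -3.0, -0.3], "twist": 0},
  ],
)

```text
clock: 29.32
position: [0.4176, 0.121, 0.1839]
ee_rot: [[0.997, 0.081, -0.001], [0.081, -0.997, -0.0], [-0.001, -0.0, -1.0]]
wrist_force: [0.6, 0.6, -3.7]
grip_width: 0.128
finger_force: 45.0
```

```bash
python3 - <<'E'
from h import *
s=state();print(s['position'],s['grip_width'],s['wrist_force'])
go(.4625,.4255,.187)
E
```

```text
[0.41761571 0.1209516  0.18394667] 0.12829664264072402 [ 0.6092942   0.59370382 -3.69285478]
shift [ 1.73 -7.5  -0.08] twist 0.9
```

Request:
arm_command(
  commands=[
    {"xyz": [0.1, -0.9, -0.1], "twist": 0.3},
    {"xyz": [0.3, -1.8, -0.1], "twist": 0.6},
    {"xyz": [0.5, -2.8, -0.1], "twist": 0.9},
    {"xyz": [0.8, -3.8, -0.1], "twist": 0.9},
    {"xyz": [1.1, -4.8, -0.1], "twist": 0.9},
  ],
)

```text
clock: 29.95
position: [0.4459, 0.3162, 0.1877]
ee_rot: [[0.998, 0.066, -0.001], [0.066, -0.998, -0.001], [-0.001, 0.001, -1.0]]
wrist_force: [0.5, -0.4, -4.3]
grip_width: 0.124
finger_force: 45.0
```

Request:
arm_command(
  commands=[
    {"xyz": [0.2, -0.9, 0], "twist": 0},
    {"xyz": [0.4, -1.7, 0], "twist": 0},
    {"xyz": [0.5, -2.3, 0], "twist": 0},
    {"xyz": [0.55, -2.6, 0], "twist": 0},
    {"xyz": [0.55, -2.65, 0], "twist": 0},
  ],
)

```text
clock: 30.58
position: [0.4611, 0.422, 0.1878]
ee_rot: [[0.998, 0.066, -0.001], [0.066, -0.998, -0.001], [-0.001, 0.001, -1.0]]
wrist_force: [0.7, -0.1, -3.7]
grip_width: 0.126
finger_force: 45.0
```

Request:
arm_command(
  commands=[
    {"xyz": [0, 0, 0], "twist": 0},
    {"xyz": [0, 0, 0], "twist": 0},
  ],
)

```text
clock: 30.82
position: [0.4617, 0.421, 0.1887]
ee_rot: [[0.998, 0.065, -0.0], [0.065, -0.998, -0.0], [-0.0, 0.0, -1.0]]
wrist_force: [-0.0, 0.3, -4.4]
grip_width: 0.122
finger_force: 45.0
```

```bash
python3 - <<'E'
from h import *
s=state();print(s['position'],s['grip_width'],s['wrist_force'])
go(.4625,.4255,.187)
im,P=look();im2,_=look('side')
a=np.hstack([cv2.resize(im[140:250,100:200],(400,440)),cv2.resize(im2[130:240,150:250],(400,440))]);save('t','both8.png',a)
E
```

```text
[0.4617224  0.42098834 0.18865793] 0.12234220437736941 [-0.04426866  0.34005977 -4.43212128]
shift [ 0.03 -0.11  0.04] twist 0.0
```

View pics/both8.png

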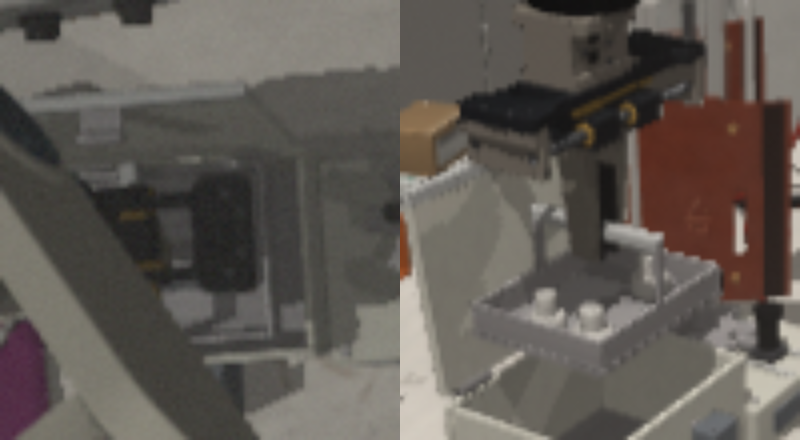

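The basket hangs level over the tub with its plugs in. A quick check of its offset from the rims.

```bash
python3 - <<'E'
from h import *
for n in('side','top'):
    im,P=look(n);Q=P.reshape(-1,3)
    for lo,hi in((.155,.170),):
        q=Q[(Q[:,2]>lo)&(Q[:,2]<hi)&(Q[:,0]>.38)&(Q[:,0]<.528)&(Q[:,1]>.33)&(Q[:,1]<.52)]
        if len(q): print(n,len(q),np.percentile(q,1,axis=0).round(4),np.percentile(q,99,axis=0).round(4)); r=cv2.minAreaRect(q[:,:2].astype(np.float32)*1000); print(r)
E
```

```text
side 533 [0.4034 0.3512 0.1552] [0.5172 0.4943 0.1689]
((461.43084716796875, 422.58526611328125), (111.72101593017578, 142.61892700195312), 3.611727476119995)
top 208 [0.4129 0.3491 0.1554] [0.5221 0.4674 0.1696]
((466.31365966796875, 420.09893798828125), (109.50584411621094, 140.09796142578125), 1.6365669965744019)
```

Request:
arm_command(
  commands=[
    {"xyz": [0.04, -0.11, 0], "twist": 0},
    {"xyz": [0.04, -0.11, 0.6], "twist": 0},
    {"xyz": [0.04, -0.11, 1.2], "twist": 0},
    {"xyz": [0.04, -0.11, 1.6], "twist": 0},
    {"xyz": [0.04, -0.11, 1.9], "twist": 0},
  ],
)

```text
clock: 31.65
position: [0.4631, 0.4264, 0.1119]
ee_rot: [[0.998, 0.065, -0.0], [0.065, -0.998, -0.0], [-0.0, 0.0, -1.0]]
wrist_force: [0.4, -0.4, -3.9]
grip_width: 0.127
finger_force: 45.0
```

Request:
arm_command(
  commands=[
    {"xyz": [0, 0, 0.4], "twist": 0},
    {"xyz": [0, 0, 0.8], "twist": 0},
    {"xyz": [0, 0, 1.1], "twist": 0},
    {"xyz": [0, 0, 1.25], "twist": 0},
    {"xyz": [0, 0, 1.25], "twist": 0},
  ],
)

```text
clock: 32.28
position: [0.463, 0.4262, 0.0622]
ee_rot: [[0.998, 0.066, -0.0], [0.066, -0.998, -0.0], [-0.0, 0.0, -1.0]]
wrist_force: [0.8, 1.2, -3.5]
grip_width: 0.122
finger_force: 45.0
```

```bash
python3 - <<'E'
from h import *
s=state();print(s['position'],s['grip_width'],s['wrist_force'])
go(.4625,.4255,.058)
E
```

```text
[0.46299965 0.42617676 0.06221261] 0.12234846706971113 [ 0.78191946  1.15735974 -3.5375858 ]
shift [-0.01  0.02  0.11] twist 0.1
```

Request:
arm_command(
  commands=[
    {"xyz": [0, 0, 0.06], "twist": 0},
    {"xyz": [0, 0, 0.1], "twist": 0},
    {"xyz": [0, 0, 0.12], "twist": 0},
    {"xyz": [0, 0, 0.12], "twist": 0},
  ],
)

```text
clock: 32.78
position: [0.4632, 0.4263, 0.0579]
ee_rot: [[0.998, 0.066, 0.0], [0.066, -0.998, 0.0], [0.0, -0.0, -1.0]]
wrist_force: [0.1, 0.8, -3.7]
grip_width: 0.127
finger_force: 45.0
```

Request:
arm_command(
  commands=[
    {"xyz": [0, 0, 0], "twist": 0},
    {"xyz": [0, 0, 0], "twist": 0},
    {"xyz": [0, 0, 0], "twist": 0},
    {"xyz": [0, 0, -0.5], "twist": 0},
    {"xyz": [0, 0, -1.5], "twist": 0},
  ],
  hand=0.62,
)

```text
clock: 33.4
position: [0.4624, 0.4256, 0.1182]
ee_rot: [[0.998, 0.065, -0.002], [0.065, -0.998, -0.002], [-0.002, 0.002, -1.0]]
wrist_force: [0.6, 0.4, 0.2]
grip_width: 0.382
finger_force: 0.0
```

Request:
arm_command(
  commands=[
    {"xyz": [0, 0, -1.5], "twist": 0},
    {"xyz": [-0.3, 0, -2.8], "twist": 0},
    {"xyz": [-1, 0.8, -4.0], "twist": 0},
    {"xyz": [-1.8, 2, -5], "twist": 0},
    {"xyz": [-2.2, 3.4, -5], "twist": 0},
  ],
  hand=1,
)

```text
clock: 34.02
position: [0.385, 0.2879, 0.3217]
ee_rot: [[0.998, 0.067, 0.005], [0.067, -0.998, 0.004], [0.005, -0.004, -1.0]]
wrist_force: [0.9, -1.4, -0.4]
grip_width: 0.005
finger_force: 0.0
```

Request:
arm_command(
  commands=[
    {"xyz": [0, 1.2, 0], "twist": 0},
    {"xyz": [0, 2, 0], "twist": 0},
  ],
)

```text
clock: 34.28
position: [0.3898, 0.2063, 0.3194]
ee_rot: [[0.998, 0.065, 0.002], [0.065, -0.998, 0.001], [0.002, -0.001, -1.0]]
wrist_force: [0.0, 0.5, 1.8]
grip_width: 0.004
finger_force: 0.0
```

```bash
python3 - <<'E'
from h import *
im,P=look();save('t','top9.png',cv2.resize(im[130:250,100:220],(600,600),interpolation=cv2.INTER_CUBIC))
Q=P.reshape(-1,3); m=(Q[:,0]>.4)&(Q[:,0]<.53)&(Q[:,1]>.35)&(Q[:,1]<.5)
for lo,hi in((.072,.086),(.025,.040)):
    q=Q[m&(Q[:,2]>lo)&(Q[:,2]<hi)]; print(len(q),np.median(q,0).round(4),cv2.minAreaRect(q[:,:2].astype(np.float32)*1000))
L=Q[(Q[:,2]>.12)&(Q[:,1]>.37)&(Q[:,1]<.48)&(Q[:,0]>.5)&(Q[:,0]<.62)&(Q[:,2]<.27)];print(L.max(0),np.polyfit(L[:,2],L[:,0],1))
print(state()['position']);go(.59,.43,.36);go(.59,.43,.225)
E
```

```text
216 [0.4775 0.4242 0.0814] ((488.59503173828125, 433.80450439453125), (135.62660217285156, 66.1841049194336), 35.04242706298828)
307 [0.4719 0.4631 0.0327] ((472.8490905761719, 426.9005126953125), (114.53456115722656, 136.92666625976562), 3.66969895362854)
[0.55847172 0.47992348 0.25124506] [0.08621377 0.52549318]
[0.38975593 0.20389096 0.31918523]
shift [ 5.36 -5.31 -1.02] twist 0.0
shift [ 5.36 -5.32  2.36] twist 0.0
```

View pics/top9.png

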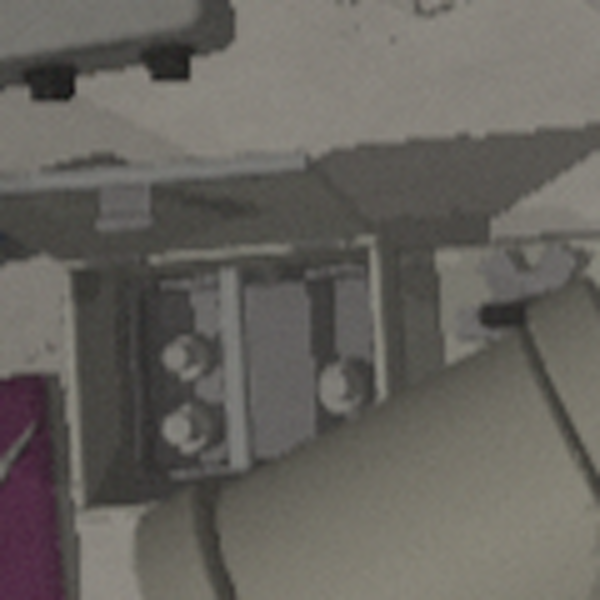

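The basket stands flat in the tub with all three plugs, at crop (187,355), (187,428) and (343,387). Now I take the closed fingers over and behind the lid.

Request:
arm_command(
  commands=[
    {"xyz": [0.5, -0.6, -1.0], "twist": 0},
    {"xyz": [1.5, -1.6, -1.0], "twist": 0},
    {"xyz": [2.5, -2.6, -1.0], "twist": 0},
    {"xyz": [3.5, -3.6, -1.0], "twist": 0},
    {"xyz": [4.5, -4.6, -1.0], "twist": 0},
  ],
)

```text
clock: 34.95
position: [0.5587, 0.4052, 0.359]
ee_rot: [[0.998, 0.066, 0.001], [0.066, -0.998, 0.001], [0.001, -0.001, -1.0]]
wrist_force: [0.0, -0.1, 0.6]
grip_width: 0.008
finger_force: 0.0
```

Request:
arm_command(
  commands=[
    {"xyz": [0.7, -0.7, 0], "twist": 0},
    {"xyz": [0.9, -0.75, 0], "twist": 0},
    {"xyz": [0.9, -0.75, 0], "twist": 0},
    {"xyz": [0.9, -0.75, 1.0], "twist": 0},
    {"xyz": [0.9, -0.75, 2.0], "twist": 0},
  ],
)

```text
clock: 35.58
position: [0.5912, 0.4349, 0.2785]
ee_rot: [[0.998, 0.065, 0.002], [0.065, -0.998, 0.001], [0.002, -0.001, -1.0]]
wrist_force: [0.4, 0.1, -0.1]
grip_width: 0.004
finger_force: 0.0
```

```bash
python3 - <<'E'
from h import *
s=state();print(s['position'],s['wrist_force']);go(.59,.43,.222);go(.555,.43,.222)
E
```

```text
[0.59119902 0.43492145 0.27848302] [ 0.38762875  0.09716296 -0.14230466]
shift [-0.04  0.12  1.41] twist 0.0
shift [-0.91  0.07  1.41] twist 0.0
```

Request:
arm_command(
  commands=[
    {"xyz": [0, 0.1, 1.0], "twist": 0},
    {"xyz": [0, 0.1, 1.6], "twist": 0},
    {"xyz": [-0.4, 0.1, 1.6], "twist": 0},
    {"xyz": [-0.7, 0.1, 1.6], "twist": 0},
    {"xyz": [-1.0, 0.1, 1.6], "twist": 0},
  ],
)

```text
clock: 36.2
position: [0.5518, 0.4295, 0.2159]
ee_rot: [[0.998, 0.066, 0.003], [0.066, -0.998, 0.002], [0.003, -0.002, -1.0]]
wrist_force: [1.8, 0.4, 0.9]
grip_width: 0.007
finger_force: 0.6
```

```bash
python3 - <<'E'
from h import *
s=state();print(s['position'],s['wrist_force'])
for x,z in((.511,.208),(.474,.189),(.446,.157),(.433,.129),(.430,.115)): go(x,.43,z)
E
```

```text
[0.55175607 0.42952421 0.21591617] [1.75205947 0.41092365 0.94642417]
shift [-1.02 -0.08  0.2 ] twist 0.1
shift [-1.94 -0.14  0.67] twist 0.1
shift [-2.64 -0.18  1.47] twist 0.1
shift [-2.97 -0.2   2.16] twist 0.1
shift [-3.04 -0.21  2.51] twist 0.1
```

Request:
arm_command(
  commands=[
    {"xyz": [-0.35, 0, 0.05], "twist": 0},
    {"xyz": [-0.7, 0, 0.1], "twist": 0},
    {"xyz": [-1.02, 0, 0.2], "twist": 0},
    {"xyz": [-1.5, 0, 0.42], "twist": 0},
    {"xyz": [-1.94, 0, 0.67], "twist": 0},
  ],
)

```text
clock: 36.83
position: [0.4736, 0.4241, 0.1863]
ee_rot: [[0.998, 0.066, -0.0], [0.066, -0.998, 0.0], [-0.0, -0.0, -1.0]]
wrist_force: [1.7, 0.3, -1.3]
grip_width: 0.004
finger_force: 0.5
```

Request:
arm_command(
  commands=[
    {"xyz": [-0.4, 0, 0.4], "twist": 0},
    {"xyz": [-0.7, 0, 0.8], "twist": 0},
    {"xyz": [-0.9, 0, 1.15], "twist": 0},
    {"xyz": [-1.03, 0, 1.5], "twist": 0},
    {"xyz": [-1.03, 0, 1.5], "twist": 0},
  ],
)

```text
clock: 37.45
position: [0.4326, 0.4207, 0.1254]
ee_rot: [[0.998, 0.066, -0.002], [0.066, -0.998, -0.002], [-0.002, 0.002, -1.0]]
wrist_force: [-0.2, 0.3, 0.3]
grip_width: 0.001
finger_force: 0.0
```

```bash
python3 - <<'E'
from h import *
s=state();print(s['position'],s['wrist_force'])
im2,_=look('side');save('s','side10.png',cv2.resize(im2[110:270,120:280],(600,600)))
go(.398,.42,.14);go(.398,.42,.098)
E
```

```text
[0.43260902 0.42073938 0.12537533] [-0.23741403  0.33887432  0.2766436 ]
shift [-0.88 -0.03 -0.34] twist 0.1
shift [-0.88 -0.03  0.71] twist 0.1
```

View pics/side10.png

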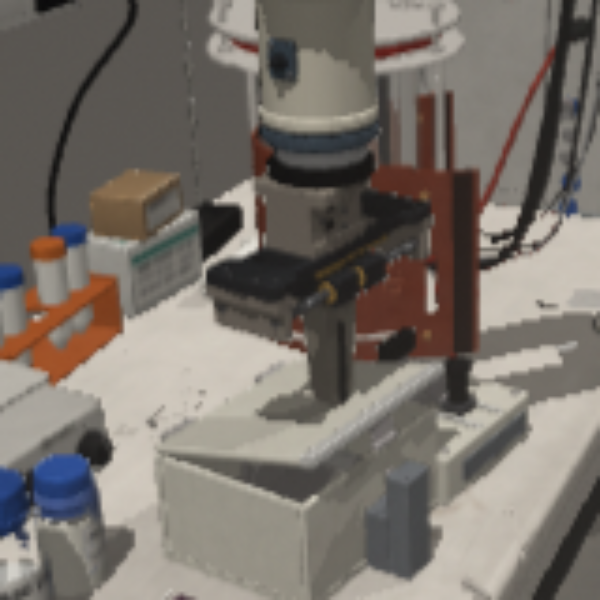

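The lid is at about 13°, in front of the fingers. I move out to the free edge and press.

Request:
arm_command(
  commands=[
    {"xyz": [0, 0, -0.5], "twist": 0},
    {"xyz": [-0.6, 0, -0.5], "twist": 0},
    {"xyz": [-0.85, 0, -0.5], "twist": 0},
    {"xyz": [-0.85, 0, 0], "twist": 0},
    {"xyz": [-0.85, 0, 0.3], "twist": 0},
  ],
)

```text
clock: 38.12
position: [0.3997, 0.4191, 0.1142]
ee_rot: [[0.998, 0.066, -0.0], [0.066, -0.998, -0.0], [-0.0, 0.0, -1.0]]
wrist_force: [-0.8, 0.2, 0.8]
grip_width: 0.005
finger_force: 0.2
```

Request:
arm_command(
  commands=[
    {"xyz": [0, 0, 0.1], "twist": 0},
    {"xyz": [0, 0, 0.2], "twist": 0},
    {"xyz": [0, 0, 0.3], "twist": 0},
    {"xyz": [0, 0, 0.36], "twist": 0},
    {"xyz": [0, 0, 0.4], "twist": 0},
  ],
)

```text
clock: 38.75
position: [0.4, 0.4193, 0.0987]
ee_rot: [[0.998, 0.065, 0.001], [0.065, -0.998, 0.0], [0.001, -0.0, -1.0]]
wrist_force: [-0.4, 0.5, 0.2]
grip_width: 0.001
finger_force: 0.2
```

Request:
arm_command(
  commands=[
    {"xyz": [0, 0, 0.05], "twist": 0},
    {"xyz": [0, 0, 0.1], "twist": 0},
    {"xyz": [0, 0, 0.14], "twist": 0},
    {"xyz": [0, 0, 0.14], "twist": 0},
  ],
)

```text
clock: 39.25
position: [0.4001, 0.4196, 0.0972]
ee_rot: [[0.998, 0.065, 0.001], [0.065, -0.998, 0.001], [0.001, -0.001, -1.0]]
wrist_force: [-11.0, -10.5, 42.6]
grip_width: 0.005
finger_force: 21.0
```

Request:
arm_command(
  commands=[
    {"xyz": [0, 0, -1], "twist": 0},
    {"xyz": [0, 0, -2.2], "twist": 0},
    {"xyz": [-0.5, 1.4, -3], "twist": 0},
    {"xyz": [-0.8, 2.8, -3.5], "twist": 0},
    {"xyz": [-1, 4.2, -3.5], "twist": 0},
  ],
)

```text
clock: 39.88
position: [0.3712, 0.2481, 0.2348]
ee_rot: [[0.998, 0.067, 0.003], [0.067, -0.998, 0.002], [0.003, -0.002, -1.0]]
wrist_force: [1.1, -0.4, 0.1]
grip_width: 0.006
finger_force: 0.0
```

Request:
arm_command(
  commands=[
    {"xyz": [0, 1.5, 0], "twist": 0},
    {"xyz": [0, 2.5, 0], "twist": 0},
    {"xyz": [0, 2.5, 0], "twist": 0},
  ],
)

```text
clock: 40.25
position: [0.3774, 0.1471, 0.2334]
ee_rot: [[0.998, 0.062, 0.001], [0.062, -0.998, -0.0], [0.001, 0.0, -1.0]]
wrist_force: [1.2, 0.8, 0.5]
grip_width: 0.006
finger_force: 0.0
```

```bash
python3 - <<'E'
from h import *
im,P=look();Q=P.reshape(-1,3)
q=Q[(Q[:,0]>.395)&(Q[:,0]<.53)&(Q[:,1]>.36)&(Q[:,1]<.5)&(Q[:,2]>.08)&(Q[:,2]<.15)]
A=np.c_[q[:,0],q[:,1],np.ones(len(q))]; print(len(q),np.linalg.lstsq(A,q[:,2],rcond=None)[0],q[q[:,0]<.41][:,2].mean(),q[q[:,0]>.51][:,2].mean())
rect(P,(195,205,220,230),.08,.1)
a=cv2.resize(im[150:270,100:400],(800,320));im2,_=look('side');save('t','fin.png',np.vstack([a,cv2.resize(im2[170:270,120:400],(800,280))]))
print(state()['wrist_force'],state()['position'])
E
```

```text
2704 [0.00124728 0.00157679 0.09725808] 0.09860092410337441 0.09864585985817928
67 [435.  263.2] [21.7 21.3] 89.23
[0.16913422 0.30026059 0.29779381] [0.37767329 0.14917716 0.23337402]
```

View pics/fin.png

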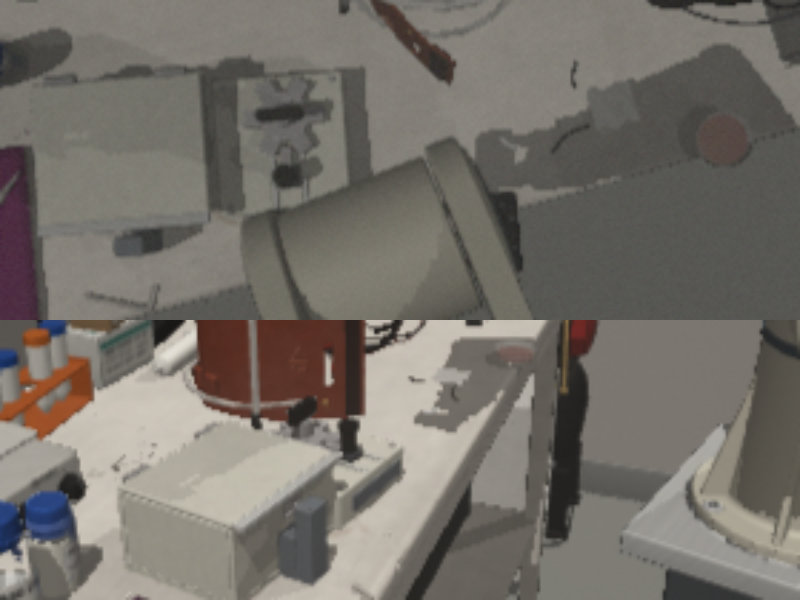

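The lid is flat at z .0986 front and back, so it's fully shut. The knob's still home, and no other plug shows on the table.

```bash
python3 -c "
from rig import *
print(job_done())"
```

```text
the job is handed in; nothing more can be done
None
```

The washer is ready for a run and the job is handed in: drive in gear, all three plugs in the basket flat in the tub, lid fully shut. My last press on the shut lid, with the fingertips, read about 43 N at the wrist, more than the catch needed.

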